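Fish out the keyed filter cap and seat it in the extractor

ROBOT

A 7-joint arm with a two-finger parallel gripper is mounted at the origin on the work surface. World frame = base frame: x ahead of the robot, y to its left, z up, the work surface at z = 0. Lengths are in mm, angles in rad, forces in N, time in s.
With the tool pointing down it reaches from about 375 to 925 mm from the base axis. Payload 3.1 kg.
Tool frame: the origin (TCP) lies at the very end of the fingers, on their centre line; the grasp point (between the pads) lies 19 mm behind it; z points along the fingers, y is the direction in which the jaws open and shut (so a half turn about z gives the same grasp; the last joint's range is limited). The gripper opens to 85 mm and grips with 20 to 120 N. Pads are 22 mm wide; open, the fingers measure 114 mm over their backs; the gripper's body (76 mm by 85 mm) begins 54 mm behind the grasp point. The pads swing forward as they close: fully open they stand 13 mm farther back than shut.
Start: joints at [-1.22, 0.383, 0.044, 1.598, -0.018, 1.161, -0.05], TCP at [282.004, 585.642, 231.269] pointing down, gripper open.
Joint ranges: [-2.61, 2.61], [-0.41, 2.15], [-1.48, 1.57], [0, 2.5], [-1.57, 4.71], [0.05, 1.97], [-2.85, 2.85]. Speed limits (rad/s): [2.79, 2.79, 3.14, 3.14, 3.14, 3.14, 3.14].

INTERFACE

Orientations are given as a 3x3 rotation matrix whose columns are the frame's x, y, z axes.
In Python, from rig import telemetry, eyes, job gives the robot as it stands.
- The arm moves only by the tool arm_command, never from a script. Its argument "moves" is one flat list of numbers, 5 for each row, row after row: the closure, from -1 (fully open) to 1 (shut), then the shift along the tool's x, y, z in mm, then the turn about the tool's z in degrees. A call has 1 to 10 rows; each row shifts and turns the commanded pose from where the row before left it, along the tool's axes as they then stand; what a row does not reach is not made up. A row lasts 1/8 s, in which the tool goes at most 62.5 mm and 10.7 degrees, less where a joint would pass 70% of its speed; a pose out of reach is approached as far as the arm can. A call is refused whole if a number of a shift passes 62.5 or a number of a turn 10.7, either way. A call with a gripper value outside its range is refused whole. The fingers move at their own pace and stop on an object; "squeeze" is the grip in N (left out, the last holds). Time passes only in rows, so rows that do not move let the fingers close. It gives the time, the measured TCP pose, the force and the opening at its end, in the units of the state.
- telemetry.read_state(): the state, without advancing time (a new reading comes with each control period).
- eyes.snapshot(name): name is "scene" or "top" or "wrist"; returns the picture (480x640x3 uint8, red, green, blue); there is no depth.
- eyes.get_calibration(name): a dict with "vfov" (degrees; the focal length in pixels is half the picture's height over the tangent of half this angle, whatever the lens; pixels are square), "cx", "cy" (the principal point, pixels), "camera_from_world" (4x4, takes a point from world to camera coordinates). Camera axes: x right, y down, z forward; pixel columns grow to the right and rows downward; lengths in mm; the calibration is good to about 2 mm. A picture is of the moment at which its call begins: read the wrist's pose just before it. get_calibration takes no time and is no camera call; for the wrist camera it gives the pose at the moment of the call.
- job.close_job(): hands the job in, once; it reports no verdict.
The state is a dict: "time": time; "q": joint angles; "qvel": joint speeds; "tau": joint torques, N m; "position": TCP position; "eef_rot": TCP orientation; "ft_force": force on the tool from outside, world axes, zero at the start; "torque": the same for the moment, N m; "width": finger opening in mm.
Only numpy, scipy, OpenCV 4.12 (cv2) and the standard library are available. Lean on these libraries where they do the work, as an engineer would, in place of code of your own. Each camera call takes 0.05 s, during which the arm holds its last target.

TASK

The filter cap of the bench fume extractor has slipped under the low drying rack: drag it out with the hooked flat probe (no fingers on the cap while it is under the rack), then lay the probe back down flat on the bench. Pick the cap up by its hub, turn it so that the flat of its D-shaped flange matches the flat side of the mouth on top of the extractor, and seat it fully home, flush and hub up, then let go. Leave the bottle, the jar, the plain round spare cap and the tape roll where they stand.

Things in the scene. Friction and masses are not known exactly. Their poses are not given: they have to be found in the camera images.
- cap: Filter cap, 120 g: a D-shaped aluminium flange (circle of radius 28 mm cut by one straight flat, 12 mm thick, lower edge chamfered 2.5 mm) under a round black hub (diameter 34 mm, from 12 to 46 mm height, the grip). Origin at the centre of its underside, on the hub's axis; z up along the hub. The flat is on its -x side, 20 mm from the axis. It starts standing upright on the bench under the rack, turned any way; it slides and turns when dragged.
- cap_flat (a point): Middle of the cap's flat, at the top edge of the flange (12 mm above its underside, 20 mm from its axis).
- rack: Low steel drying rack, fixed: 300 mm (its x) by 160 mm (its y), open on all four sides between four corner posts 12 mm square (centres at x +-144, y +-74 mm), clear height 56 mm, flat slatted top (five bars along x with 25 mm gaps, and a solid plate from x +68 to +138 mm) at 68 mm. Origin on the bench under its centre, z up. It stands on the robot's left or right, the extractor on the other side; the long open sides face the middle of the bench and away from it.
- extractor: Bench fume extractor, fixed: grey box 200 mm (x) by 160 mm (y) by 60 mm high, origin under its centre, z up. The D-shaped mouth in its top is centred at x -30 mm; a metal duct of radius 26 mm (with a collar of radius 30 mm, 12 mm high) rises from the top at x +70 mm, y 0, to 200 mm above the bench, and its hose runs off towards +x: a wide gripper body must be turned to clear it.
- mouth (a point): Centre of the D-shaped mouth, at the level of the extractor's top (60 mm above the bench). The mouth is 12 mm deep, a circle of radius 30 mm cut by a flat 22 mm from the centre on the extractor's -x side (2 mm clearance all round). With the cap home its flange top is level with the extractor's top and cap and extractor have the same yaw.
- mouth_flat (a point): Middle of the mouth's flat side, level with the extractor's top.
- probe: Hooked flat probe, 100 g, lying flat on the bench: wooden handle 100 mm long (x), 18 mm wide, 24 mm high; a steel blade 18 mm wide and 6 mm thick runs on from the handle's +x end; at its end a toe 14 mm wide (x 190 to 204 mm) reaches to the +y side, its tip 55 mm from the middle line. Origin at the centre of the handle's underside, x along the blade, z up.
- probe_toe (a point): On the toe's inner (handle-side) face, 190 mm ahead of the probe's origin, 35 mm to its +y side, 3 mm above the underside.
- bottle: Bystander: amber bottle, radius 22 mm, 100 mm tall, standing on the solid plate at the +x end of the rack's top. Origin under its centre.
- jar: Bystander: glass jar with metal lid, radius 24 mm, 70 mm tall, standing on the bench on the robot's side of the extractor. Origin under its centre.
- spare_cap: Bystander: spare cap of another unit, with the same hub but a plain round flange of radius 33 mm without a flat, on the bench beyond the work. Origin under its centre.
- tape_roll: Bystander: roll of paper tape, outer radius 34 mm, 22 mm high, lying flat on the bench beyond the work. Origin under its centre.
There are look-alikes about, which are no part of the job. Leave any pink, purple or yellow look-alike of the cap alone.

How it is judged:
By the outcome, as a careful person would: the job done as asked, in the order asked, and still so for the second after the job is handed in, with the robot touching nothing.
It also fails if it takes over 72 s, if anything falls off the work surface, if the arm or the gripper's body presses on something with over 40 N, if the wrist force passes 120 N, or if a joint passes its speed limit or range.

## Working session

There is one attempt and no reset: what is moved stays moved. The work goes in short steps, Python scripts to look and compute and a tool call to move; the robot and the scene stay as the last step left them, time stands still between calls to the robot, and variables do not carry over. Pictures are saved under pics/ and viewed, and the job is handed in when it is done.

Besides the shell and the picture viewer there is one more tool, called by a JSON object that holds its "fn" and its "kwargs". arm_command: Moves the arm, as the interface text tells. Its arguments: {"type":"object","properties":{"moves":{"type":"array","items":{"type":"number"}},"squeeze":{"type":"number"}},"required":["moves"]}

```bash
ls; mkdir -p pics; python3 - <<'E'
from rig import telemetry, eyes
import cv2,json
s=telemetry.read_state();print(s)
for n in("scene","top","wrist"):
    c=eyes.get_calibration(n);print(n,c)
    cv2.imwrite(f"pics/{n}0.png",eyes.snapshot(n)[:,:,::-1])
E
```

```text
pics
{'time': 0.0, 'q': array([-1.21981907,  0.38384592,  0.0438446 ,  1.59957923, -0.01788952,
        1.16118447, -0.04989305]), 'qvel': array([ 0.00152948,  0.00084319, -0.00049494,  0.00015671, -0.00070747,
       -0.00081994, -0.00171131]), 'tau': array([ 9.62698577e-04, -4.33464432e+01,  1.02474343e+00, -2.49513263e+01,
        1.04675049e-02,  1.12971177e-02,  1.73398885e-06]), 'position': array([281.61790986, 584.78211533, 229.87783638]), 'eef_rot': array([[-9.01013475e-01,  4.33789953e-01, -9.96860778e-04],
       [ 4.33791071e-01,  9.01010218e-01, -2.42771417e-03],
       [-1.54936270e-04, -2.61983249e-03, -9.99996556e-01]]), 'ft_force': array([1.89049703, 0.49466137, 0.96820361]), 'torque': array([-0.01483246, -0.02630091,  0.03467376]), 'width': 85.50631736899992}
scene {'vfov': 42.003805460692405, 'cx': 314.98771135557774, 'cy': 237.2113722705059, 'camera_from_world': array([[-8.83088616e-01,  4.69033259e-01,  1.27396494e-02,
         4.91595462e+02],
       [ 3.64793800e-01,  7.03397946e-01, -6.10046566e-01,
        -2.15745080e+02],
       [-2.95093172e-01, -5.34077833
[... 329 characters left out ...]
   [-9.96633797e-01,  2.05662533e-02, -7.93605903e-02,
         5.67073337e+02],
       [ 7.87674537e-02, -2.82036627e-02, -9.96493975e-01,
         9.22048718e+02],
       [ 0.00000000e+00,  0.00000000e+00,  0.00000000e+00,
         1.00000000e+00]])}
wrist {'vfov': 61.18208138525625, 'cx': 315.8828962148218, 'cy': 240.80247683847492, 'camera_from_world': array([[ 4.34163562e-01,  9.00822784e-01, -4.50690006e-03,
        -6.46788201e+02],
       [ 8.67398062e-01, -4.16693199e-01,  2.72006215e-01,
        -3.52069798e+01],
       [ 2.43151401e-01, -1.22004464e-01, -9.62284941e-01,
         3.80638003e+02],
       [ 0.00000000e+00,  0.00000000e+00,  0.00000000e+00,
         1.00000000e+00]])}
```

View pics/scene0.png

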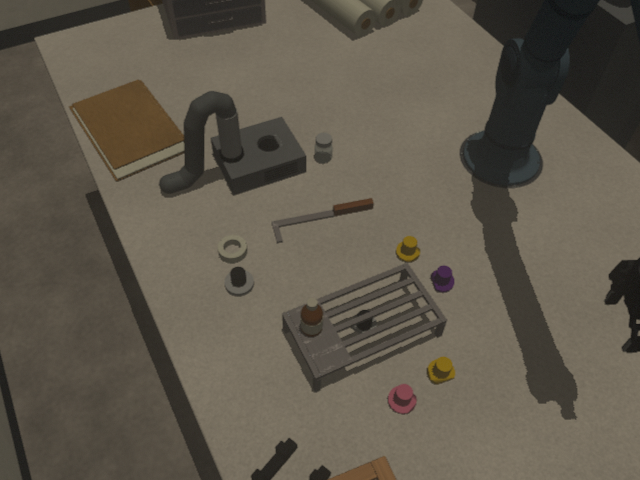

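View pics/top0.png

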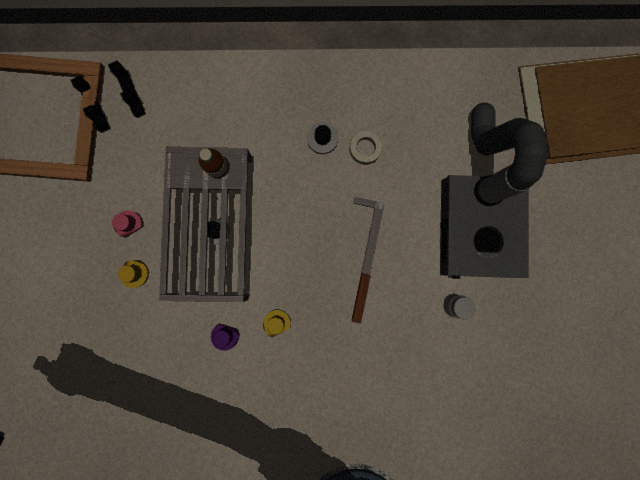

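View pics/wrist0.png

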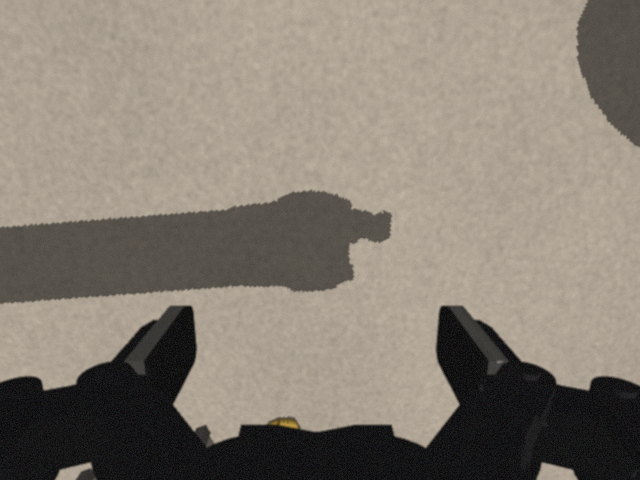

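```bash
cat > h.py <<'E'
import numpy as np,cv2
from rig import telemetry,eyes
def K(c): 
    f=240/np.tan(np.radians(c['vfov']/2)); return f
def p2w(c,u,v,z):
    f=K(c);T=np.array(c['camera_from_world']);R=T[:3,:3];o=-R.T@T[:3,3]
    d=R.T@np.array([(u-c['cx'])/f,(v-c['cy'])/f,1]);return o+d*(z-o[2])/d[2]
def w2p(c,p):
    T=np.array(c['camera_from_world']);q=T[:3,:3]@np.array(p,float)+T[:3,3];f=K(c)
    return np.array([f*q[0]/q[2]+c['cx'],f*q[1]/q[2]+c['cy']])
E
python3 - <<'E'
from h import *
a=cv2.imread('pics/top0.png');
def crop(a,x0,y0,x1,y1,n,k=4):
    b=cv2.resize(a[y0:y1,x0:x1],None,fx=k,fy=k,interpolation=cv2.INTER_CUBIC)
    b=cv2.convertScaleAbs(b,alpha=1.8,beta=15)
    cv2.imwrite('pics/'+n,b)
crop(a,140,140,290,310,'c_rack.png',4) if 0 else crop(a,150,140,270,310,'c_rack.png',3.5)
crop(a,340,170,540,320,'c_mid.png',4)
s=cv2.imread('pics/scene0.png');crop(s,270,250,460,390,'c_rs.png',4)
crop(s,200,100,400,250,'c_es.png',4)
E
```

```text
(no output)
```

View pics/c_rack.png

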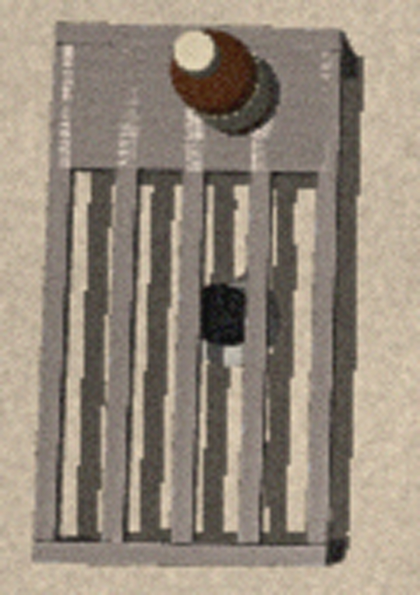

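View pics/c_mid.png

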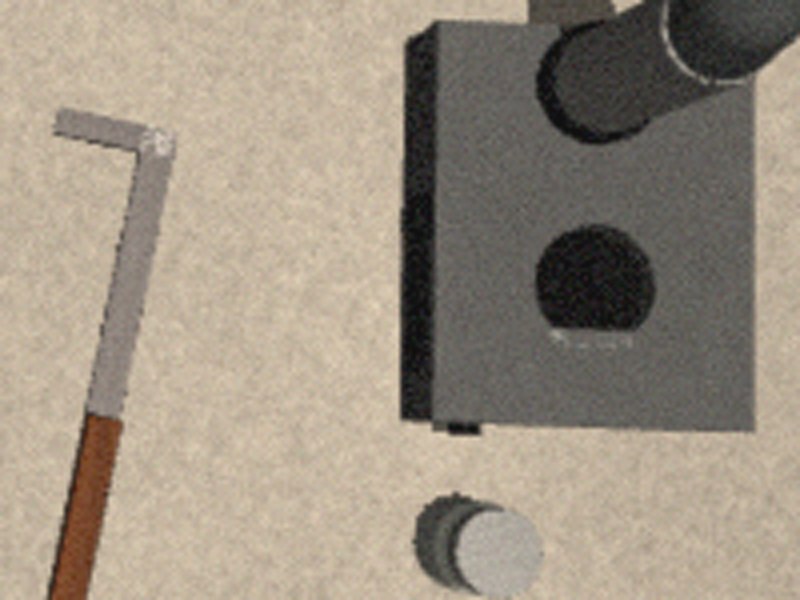

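View pics/c_rs.png

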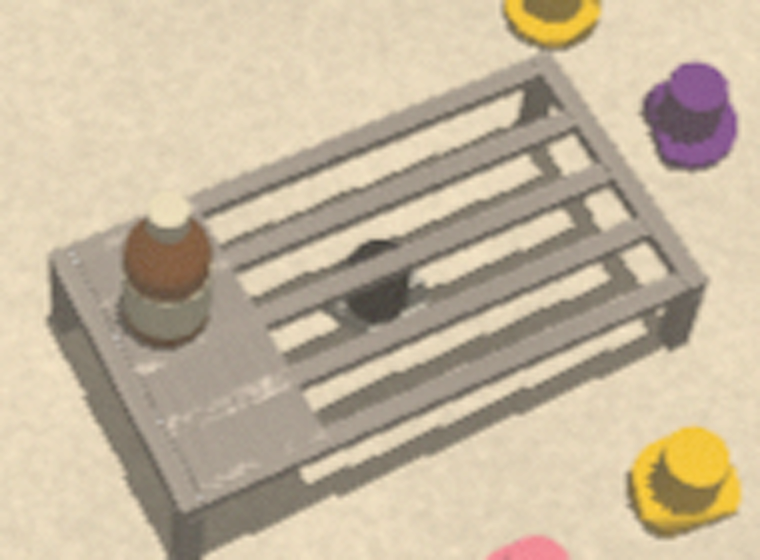

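View pics/c_es.png

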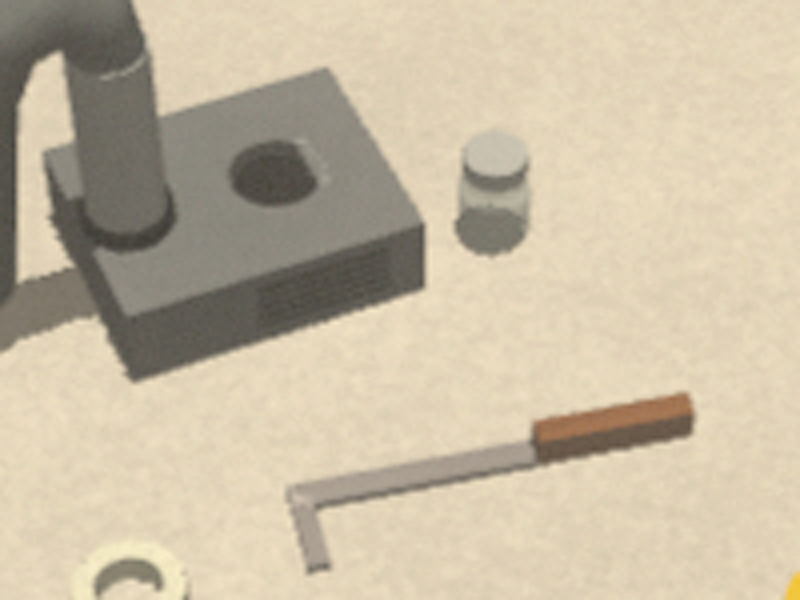

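```bash
python3 - <<'E'
from h import *
c=eyes.get_calibration('top');s=eyes.get_calibration('scene')
def P(n,cam,u,v,z): print(n,p2w(cam,u,v,z).round(1))
for n,u,v in(('TL',166.3,146.3),('TR',247.1,149.1),('BL',159.4,300),('BR',243.7,300.9)):P('rack'+n,c,u,v,68)
for u,v in((545,58),(707,282),(50,257),(188,510)):P('rack s',s,270+u/4,250+v/4,68)
for n,u,v,z in(('toe tip out',354.5,197,6),('toe tip in',353.7,203.2,6),('corner out',384.2,203.7,6),('toe inner corner',340+138/4,170+150/4,6),('joint L',362,273.5,24),('joint R',370.5,275,24),('hEndL',353,320,24),('hEndR',361.5,322,24)):P(n,c,u,v,z)
for n,u,v,z in(('joint',534,425,24),('joint2',537,465,0),('end top near',690,393,24),('toe tip',320,570,6),('corner',290,490,6)):P('s '+n,s,200+u/4,100+v/4,z)
for n,u,v in(('ext',449.2,175),('ext',448.2,277),('ext',528.7,278),('mouth top',488.8,226.3),('mouth L',474,241),('mouth R',503.8,241),('flatL',477.5,252),('flatR',501,252.5)):P(n,c,u,v,60)
for u,v in((328,68),(424,225),(127,318),(45,152)):P('ext s',s,200+u/4,100+v/4,60)
P('mouth s',s,200+277/4,100+172/4,60)
P('hub',c,214,230,46);P('hub s',s,270+378/4,250+262/4,46)
for n,u,v,z in(('jar',463.5,307,70),('spare',322,134,46),('tape',366,148,22),('bottle',206,155,168),('duct',490,190,60),('yel',277,322,0)):P(n,c,u,v,z)
E
```

```text
rackTL [750.1 355.8  68. ]
rackTR [742.1 198.2  68. ]
rackBL [451.5 367.5  68. ]
rackBR [445.9 207.5  68. ]
rack s [448.  217.9  68. ]
rack s [451.1 374.   68. ]
rack s [742.3 205.5  68. ]
rack s [745.3 361.6  68. ]
toe tip out [653.4 -16.6   6. ]
toe tip in [640.3 -14.6   6. ]
corner out [638.1 -78.7   6. ]
toe inner corner [630.4 -58.    6. ]
joint L [493.1 -25.9  24. ]
joint R [489.6 -43.1  24. ]
hEndL [400.   -4.9  24. ]
hEndR [395.6 -22.   24. ]
s joint [488.6 -32.9  24. ]
s joint2 [491.9 -21.4   0. ]
s end top near [390.8 -11.4  24. ]
s toe tip [647.   -5.9   6. ]
s corner [636.5 -68.7   6. ]
ext [ 685.4 -202.5   60. ]
ext [ 482.4 -191.5   60. ]
ext [ 476.8 -351.3   60. ]
mouth top [ 580.8 -277.1   60. ]
mouth L [ 552.1 -246.    60. ]
mouth R [ 550.9 -305.6   60. ]
flatL [ 530.2 -252.    60. ]
flatR [ 528.2 -298.8   60. ]
ext s [ 475.3 -341.7   60. ]
ext s [ 486.  -182.8   60. ]
ext s [ 683.2 -195.2   60. ]
ext s [ 672.4 -352.8   60. ]
mouth s [ 547.7 -268.    60. ]
hub [585.7 268.2  46. ]
hub s [586.3 275.6  46. ]
jar [ 424.1 -215.8   70. ]
spare [777.1  49.6  46. ]
tape [753.4 -42.   22. ]
bottle [705.  255.6 168. ]
duct [ 653.6 -283.3   60. ]
yel [397.5 149.8   0. ]
```

```bash
cat >> h.py <<'E'
def yaw(R): return np.degrees(np.arctan2(R[1,1],R[0,1]))  # azimuth of tool y
def plan(tp,tyaw,n,g=-1,start=None,syaw=None):
    s=telemetry.read_state()
    p=np.array(s['position'] if start is None else start,float);y=yaw(s['eef_rot']) if syaw is None else syaw
    dy=(tyaw-y) if abs(tyaw-y)<=200 else (tyaw-y+180)%360-180
    st=(np.array(tp)-p)/n;dt=dy/n;out=[]
    for i in range(n):
        a=np.radians(y+dt*i);Y=np.array([np.cos(a),np.sin(a)]);X=np.array([-Y[1],Y[0]])
        out.append([g,round(float(st[:2]@X),1),round(float(st[:2]@Y),1),round(float(-st[2]),1),round(-dt,1)])
    print('t',round(s['time'],2),'from',p.round(1),round(y,1),'q7',round(s['q'][6],2),'w',round(s['width'],1),'F',np.round(s['ft_force'],1))
    for i in range(0,n,10): print(', '.join(', '.join(f'{v:g}' for v in r) for r in out[i:i+10]))
E
python3 - <<'E'
from h import *
plan([430,-10,180],-102.7,17)
E
```

```text
t 0.15 from [281.7 585.  230.2] 64.3 q7 -0.05 w 85.7 F [-0.3  0.4  0.6]
-1, -23, -27.7, 3, 9.8, -1, -27.4, -23.4, 3, 9.8, -1, -31, -18.4, 3, 9.8, -1, -33.7, -12.8, 3, 9.8, -1, -35.4, -6.9, 3, 9.8, -1, -36.1, -0.7, 3, 9.8, -1, -35.7, 5.4, 3, 9.8, -1, -34.2, 11.4, 3, 9.8, -1, -31.8, 17.1, 3, 9.8, -1, -28.4, 22.3, 3, 9.8
-1, -24.2, 26.8, 3, 9.8, -1, -19.2, 30.5, 3, 9.8, -1, -13.8, 33.3, 3, 9.8, -1, -7.9, 35.2, 3, 9.8, -1, -1.7, 36, 3, 9.8, -1, 4.4, 35.8, 3, 9.8, -1, 10.5, 34.5, 3, 9.8
```

{"fn": "arm_command", "kwargs": {"moves": [-1, -23, -27.7, 3, 9.8, -1, -27.4, -23.4, 3, 9.8, -1, -31, -18.4, 3, 9.8, -1, -33.7, -12.8, 3, 9.8, -1, -35.4, -6.9, 3, 9.8, -1, -36.1, -0.7, 3, 9.8, -1, -35.7, 5.4, 3, 9.8, -1, -34.2, 11.4, 3, 9.8, -1, -31.8, 17.1, 3, 9.8, -1, -28.4, 22.3, 3, 9.8]}}

```text
time: 1.4
position: [369.8, 234.5, 201.0]
eef_rot: [[0.56, 0.829, -0.0], [0.829, -0.56, -0.0], [-0.0, -0.0, -1.0]]
ft_force: [-0.3, -0.6, 0.2]
width: 85.9
```

{"fn": "arm_command", "kwargs": {"moves": [-1, -24.2, 26.8, 3, 9.8, -1, -19.2, 30.5, 3, 9.8, -1, -13.8, 33.3, 3, 9.8, -1, -7.9, 35.2, 3, 9.8, -1, -1.7, 36, 3, 9.8, -1, 4.4, 35.8, 3, 9.8, -1, 10.5, 34.5, 3, 9.8]}}

```text
time: 2.28
position: [432.1, -9.9, 180.1]
eef_rot: [[0.976, -0.219, 0.0], [-0.219, -0.976, 0.0], [-0.0, -0.0, -1.0]]
ft_force: [-0.2, 0.6, 0.2]
width: 85.6
```

```bash
python3 - <<'E'
from h import *
s=telemetry.read_state();c=eyes.get_calibration('wrist')
print(s['time'],s['position'],yaw(s['eef_rot']),s['q'])
im=eyes.snapshot('wrist');cv2.imwrite('pics/w1.png',im[:,:,::-1])
import pickle;pickle.dump((s,c),open('w1.pkl','wb'))
E
```

```text
2.275 [432.05915333  -9.91199734 180.13961415] -102.62913077468268 [-7.37880174e-01  1.85068743e-03  6.76962946e-01  2.17443622e+00
 -1.94329438e-03  9.65632813e-01 -1.85102887e+00]
```

View pics/w1.png

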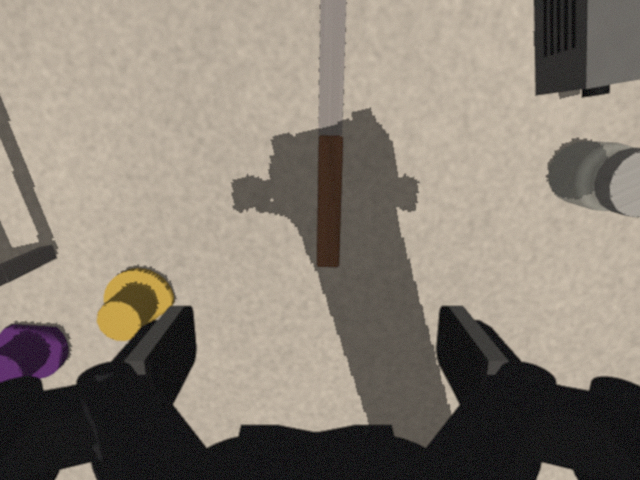

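```bash
python3 - <<'E'
from h import *
import pickle;s,c=pickle.load(open('w1.pkl','rb'))
a=cv2.imread('pics/w1.png');b=cv2.convertScaleAbs(cv2.resize(a[110:290,280:380],None,fx=4,fy=4,interpolation=cv2.INTER_CUBIC)[:, :],alpha=2,beta=20)
cv2.imwrite('pics/w1c.png',b[:600])
for u,v,z in((318.5,136,24),(343,136,24),(317,266,24),(339.5,266.5,24),(319,0,6),(346,0,6),(52,245,68)):print(p2w(c,u,v,z).round(1))
R=c['camera_from_world'];print(-R[:3,:3].T@R[:3,3])
E
```

```text
[491.1 -26.5  24. ]
[487.3 -43.5  24. ]
[395.6  -4.   24. ]
[391.3 -21.   24. ]
[580.  -46.8   6. ]
[575.9 -65.1   6. ]
[462.9 158.7  68. ]
[498.30617683 -25.68347718 323.08135684]
```

View pics/w1c.png

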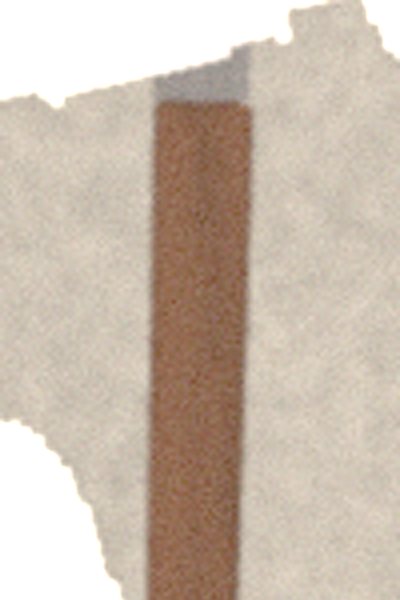

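```bash
python3 - <<'E'
from h import *
plan([442,-23.8,3],-103.1,6)
E
```

```text
t 2.33 from [432.8 -15.4 180.2] -103.2 q7 -1.85 w 85.1 F [ 0.4 -2.   0.6]
-1, 1.8, 1, 29.5, -0, -1, 1.8, 1, 29.5, -0, -1, 1.8, 1, 29.5, -0, -1, 1.8, 1, 29.5, -0, -1, 1.8, 1, 29.5, -0, -1, 1.8, 1, 29.5, -0
```

{"fn": "arm_command", "kwargs": {"moves": [-1, 1.8, 1, 29.5, 0, -1, 1.8, 1, 29.5, 0, -1, 1.8, 1, 29.5, 0, -1, 1.8, 1, 29.5, 0, -1, 0, 0, 0, 0]}}

```text
time: 2.95
position: [435.8, -14.6, 60.5]
eef_rot: [[0.977, -0.213, -0.006], [-0.213, -0.977, -0.002], [-0.005, 0.003, -1.0]]
ft_force: [-0.2, -0.2, 0.5]
width: 85.6
```

```bash
python3 - <<'E'
from h import *
plan([442,-23.8,3],-103.1,4)
c=eyes.get_calibration('wrist')
im=eyes.snapshot('wrist');cv2.imwrite('pics/w2.png',im[:,:,::-1])
for x in (50,-50):
  for y in(9,-9):
    t=np.radians(-13.1);print(w2p(c,[442+x*np.cos(t)-y*np.sin(t),-23.8+x*np.sin(t)+y*np.cos(t),24]).round(1))
plan([442,-23.8,3],-103.1,4)
E
```

```text
t 2.95 from [435.8 -14.6  60.5] -102.3 q7 -1.6 w 85.6 F [-0.2 -0.2  0.5]
-1, 2, 1.9, 14.4, 0.2, -1, 2, 1.9, 14.4, 0.2, -1, 2, 1.9, 14.4, 0.2, -1, 2, 1.9, 14.4, 0.2
[311.4 149.6]
[353.1 150.2]
[309.3 354.5]
[345.3 354.8]
t 3.0 from [437.3 -14.5  61.7] -102.3 q7 -1.6 w 85.2 F [ 1.2  0.4 -0.4]
-1, 1.6, 2, 14.7, 0.2, -1, 1.7, 2, 14.7, 0.2, -1, 1.7, 2, 14.7, 0.2, -1, 1.7, 2, 14.7, 0.2
```

View pics/w2.png

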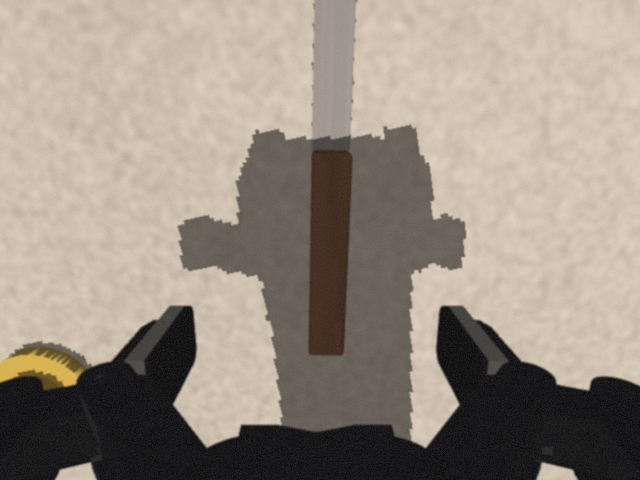

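{"fn": "arm_command", "kwargs": {"moves": [-1, 1.7, 2, 14.5, 0.2, -1, 1.7, 2, 14.5, 0.2, -1, 1.7, 2, 14.5, 0.2, -1, 1.7, 2, 14.5, 0.2, -1, 0, 0, 0, 0, -1, 0, 0, 0, 0]}}

```text
time: 3.75
position: [443.2, -23.7, 4.2]
eef_rot: [[0.974, -0.227, -0.0], [-0.227, -0.974, -0.0], [-0.0, 0.0, -1.0]]
ft_force: [0.5, -0.9, 0.5]
width: 85.5
```

```bash
python3 - <<'E'
from h import *
plan([442,-23.8,3],-103.1,1)
E
```

```text
t 3.75 from [443.2 -23.7   4.2] -103.1 q7 -1.47 w 85.5 F [ 0.5 -0.9  0.5]
-1, -1.2, 0.4, 1.2, -0
```

{"fn": "arm_command", "kwargs": {"moves": [1, 0, 0, 1, 0, 1, 0, 0, 0, 0, 1, 0, 0, 0, 0, 1, 0, 0, 0, 0, 1, 0, 0, 0, 0, 1, 0, 0, 0, 0], "squeeze": 60}}

```text
time: 4.5
position: [443.6, -23.5, 3.6]
eef_rot: [[0.974, -0.227, 0.001], [-0.227, -0.974, 0.0], [0.001, -0.0, -1.0]]
ft_force: [-1.3, -0.6, 5.1]
width: 16.5
```

{"fn": "arm_command", "kwargs": {"moves": [1, 0, 0, 0, 0, 1, 0, 0, -15, 0, 1, 0, 0, -15, 0, 1, 0, 0, -20, 0, 1, 0, 0, 0, 0]}}

```text
time: 5.12
position: [444.8, -23.3, 55.0]
eef_rot: [[0.974, -0.227, 0.004], [-0.227, -0.974, 0.001], [0.004, -0.002, -1.0]]
ft_force: [0.2, -0.4, -1.1]
width: 16.5
```

```bash
python3 - <<'E'
from h import *
plan([442,-23.8,3],-103.1,1)
c=eyes.get_calibration('wrist')
im=eyes.snapshot('wrist');cv2.imwrite('pics/w3.png',im[:,:,::-1])
plan([442,-23.8,3],-103.1,1)
E
```

```text
t 5.12 from [444.8 -23.3  55. ] -103.1 q7 -1.56 w 16.5 F [ 0.2 -0.4 -1.1]
-1, -2.6, 1.1, 52, -0
t 5.17 from [443.9 -23.2  54.1] -103.1 q7 -1.56 w 16.7 F [ 0.4 -0.9 -1.2]
-1, -1.7, 1, 51.1, 0
```

View pics/w3.png

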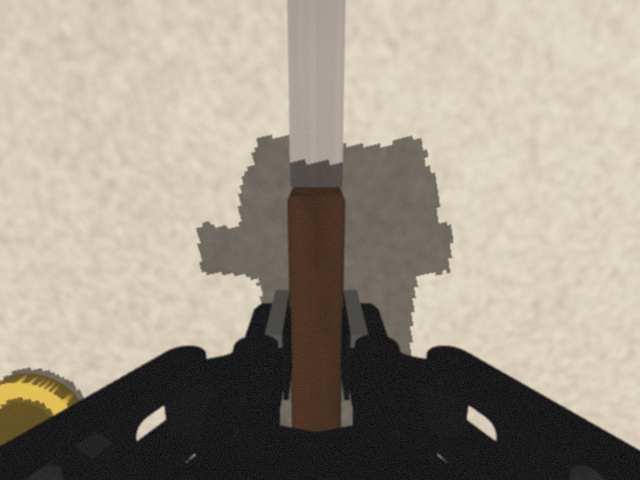

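```bash
python3 - <<'E'
from h import *
c=eyes.get_calibration('top')
print(p2w(c,229.4,231.4,12),p2w(c,216,244.6,12),p2w(c,216,244.6,0))
plan([444,-23.8,92],-103.1,2,1)
plan([672,-20,92],4,12,1,start=[444,-23.5,92])
E
```

```text
[585.6192398  243.93346452  12.        ] [558.96700681 271.45865922  12.        ] [559.78891811 273.95901879   0.        ]
t 5.17 from [443.9 -23.2  54.1] -103.1 q7 -1.56 w 16.7 F [ 0.4 -0.9 -1.2]
1, 0.1, 0.3, -18.9, 0, 1, 0.1, 0.3, -18.9, 0
t 5.17 from [444.  -23.5  92. ] -103.1 q7 -1.56 w 16.7 F [ 0.4 -0.9 -1.2]
1, 18.4, -4.6, -0, -8.9, 1, 18.9, -1.7, -0, -8.9, 1, 19, 1.3, -0, -8.9, 1, 18.5, 4.2, -0, -8.9, 1, 17.7, 7, -0, -8.9, 1, 16.3, 9.7, -0, -8.9, 1, 14.6, 12.1, -0, -8.9, 1, 12.6, 14.2, -0, -8.9, 1, 10.2, 16, -0, -8.9, 1, 7.6, 17.4, -0, -8.9
1, 4.8, 18.4, -0, -8.9, 1, 1.9, 18.9, -0, -8.9
```

{"fn": "arm_command", "kwargs": {"moves": [1, 0, 0, -19, 0, 1, 0, 0, -19, 0, 1, 18.4, -4.6, 0, -8.9, 1, 18.9, -1.7, 0, -8.9, 1, 19, 1.3, 0, -8.9, 1, 18.5, 4.2, 0, -8.9, 1, 17.7, 7, 0, -8.9, 1, 16.3, 9.7, 0, -8.9, 1, 14.6, 12.1, 0, -8.9, 1, 12.6, 14.2, 0, -8.9]}}

```text
time: 6.42
position: [594.6, -21.3, 89.9]
eef_rot: [[0.524, 0.852, -0.003], [0.852, -0.524, -0.0], [-0.001, -0.002, -1.0]]
ft_force: [-0.2, 0.1, -0.9]
width: 16.6
```

{"fn": "arm_command", "kwargs": {"moves": [1, 10.2, 16, 0, -8.9, 1, 7.6, 17.4, 0, -8.9, 1, 4.8, 18.4, 0, -8.9, 1, 1.9, 18.9, 0, -8.9, 1, 0, 0, 0, 0, 1, 0, 0, 0, 0]}}

```text
time: 7.18
position: [669.5, -20.8, 90.1]
eef_rot: [[-0.062, 0.998, -0.003], [0.998, 0.062, 0.0], [0.0, -0.003, -1.0]]
ft_force: [-0.2, 0.3, -0.9]
width: 17.1
```

```bash
python3 - <<'E'
from h import *
plan([674,-20,5],4,6,1)
im=eyes.snapshot('top');cv2.imwrite('pics/t1.png',im[:,:,::-1])
plan([674,-20,5],4,6,1)
E
```

```text
t 7.17 from [669.5 -20.8  90.1] 3.6 q7 0.15 w 17.1 F [-0.2  0.3 -0.9]
1, 0.1, 0.8, 14.2, -0.1, 1, 0.1, 0.8, 14.2, -0.1, 1, 0.1, 0.8, 14.2, -0.1, 1, 0.1, 0.8, 14.2, -0.1, 1, 0.1, 0.8, 14.2, -0.1, 1, 0.1, 0.8, 14.2, -0.1
t 7.22 from [669.5 -20.8  90.3] 3.6 q7 0.15 w 16.7 F [ 0.2 -0.7 -0.3]
1, 0.1, 0.8, 14.2, -0.1, 1, 0.1, 0.8, 14.2, -0.1, 1, 0.1, 0.8, 14.2, -0.1, 1, 0.1, 0.8, 14.2, -0.1, 1, 0.1, 0.8, 14.2, -0.1, 1, 0.1, 0.8, 14.2, -0.1
```

View pics/t1.png

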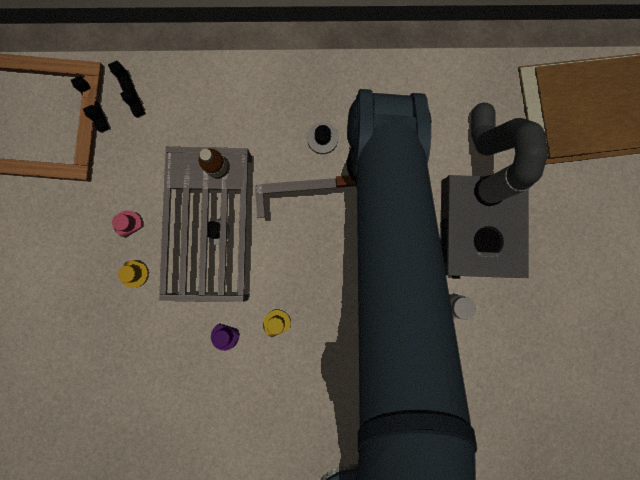

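{"fn": "arm_command", "kwargs": {"moves": [1, 0, 0, 17, 0, 1, 0, 0, 17, 0, 1, 0, 0, 17, 0, 1, 0, 0, 17, 0, 1, 0, 0, 13, 0, 1, 0, 0, 0, 0, 1, 0, 0, 0, 0]}}

```text
time: 8.1
position: [671.7, -20.8, 10.7]
eef_rot: [[-0.064, 0.998, 0.001], [0.998, 0.064, -0.0], [-0.0, 0.001, -1.0]]
ft_force: [0.3, 1.5, -0.8]
width: 17.1
```

```bash
python3 - <<'E'
from h import *
plan([690,118,5.6],4,6,1)
s=telemetry.read_state()
im=eyes.snapshot('wrist');cv2.imwrite('pics/w4.png',im[:,:,::-1])
im=eyes.snapshot('scene');cv2.imwrite('pics/s4.png',cv2.convertScaleAbs(cv2.resize(im[150:390,200:480,::-1],None,fx=2.8,fy=2.5),alpha=1.6,beta=10)) if 0 else cv2.imwrite('pics/s4.png',cv2.convertScaleAbs(cv2.resize(im[170:390,200:480,::-1],None,fx=2.7,fy=2.7),alpha=1.6,beta=10))
# expected toe location in top? 
plan([690,118,5.6],4,5,1)
E
```

```text
t 8.1 from [671.7 -20.8  10.7] 3.7 q7 0.17 w 17.1 F [ 0.3  1.5 -0.8]
1, 22.9, 4.5, 0.8, -0.1, 1, 22.9, 4.6, 0.8, -0.1, 1, 22.9, 4.6, 0.8, -0.1, 1, 22.9, 4.6, 0.8, -0.1, 1, 22.9, 4.6, 0.8, -0.1, 1, 22.9, 4.6, 0.8, -0.1
t 8.2 from [672.1 -20.8  11.3] 3.7 q7 0.17 w 16.2 F [0.2 0.3 0.3]
1, 27.5, 5.4, 1.1, -0.1, 1, 27.5, 5.4, 1.1, -0.1, 1, 27.5, 5.4, 1.1, -0.1, 1, 27.5, 5.5, 1.1, -0.1, 1, 27.4, 5.5, 1.1, -0.1
```

View pics/w4.png

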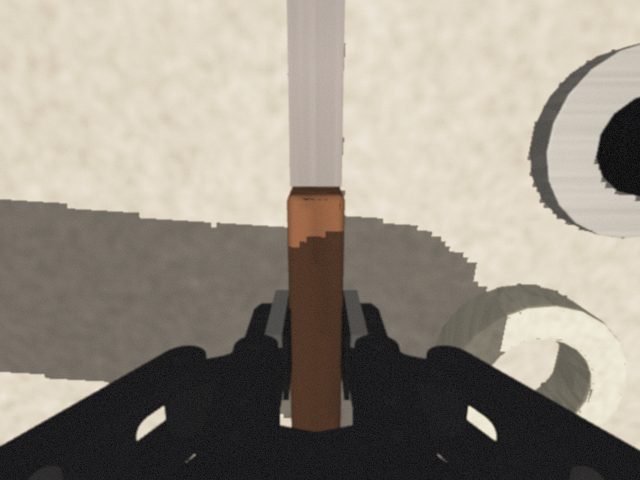

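View pics/s4.png

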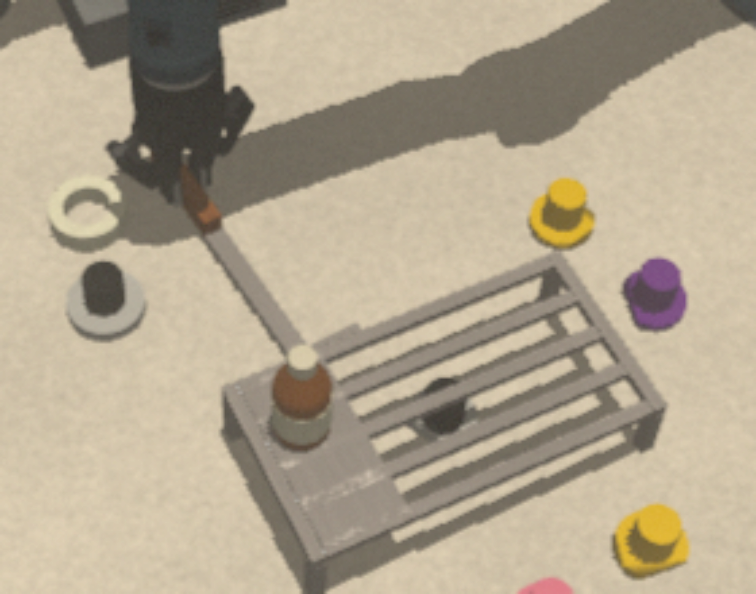

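{"fn": "arm_command", "kwargs": {"moves": [1, 0, 4, 5, 0, 1, 25, 5, 0, 0, 1, 25, 5, 0, 0, 1, 25, 5, 0, 0, 1, 25, 4, 0, 0, 1, 25, 4, 0, 0, 1, 14, 1, 0, 0, 1, 0, 0, 0, 0, 1, 0, 0, 0, 0]}}

```text
time: 9.32
position: [690.0, 117.8, 5.2]
eef_rot: [[-0.063, 0.998, -0.0], [0.998, 0.063, -0.002], [-0.002, -0.0, -1.0]]
ft_force: [-0.9, -0.7, -0.4]
width: 16.8
```

```bash
python3 - <<'E'
from h import *
plan([638,118,6],4,4,1)
im=eyes.snapshot('top');cv2.imwrite('pics/t2.png',cv2.convertScaleAbs(cv2.resize(im[120:320,140:400,::-1],None,fx=3,fy=3),alpha=1.6,beta=10))
plan([638,118,6],4,4,1)
E
```

```text
t 9.32 from [690.  117.8   5.2] 3.6 q7 -0.03 w 16.8 F [-0.9 -0.7 -0.4]
1, 0.9, -13, -0.2, -0.1, 1, 0.9, -13, -0.2, -0.1, 1, 0.9, -13, -0.2, -0.1, 1, 0.9, -13, -0.2, -0.1
t 9.38 from [690.1 117.3   5.2] 3.6 q7 -0.03 w 16.9 F [ 0.3  0.3 -0.9]
1, 1, -13, -0.2, -0.1, 1, 1, -13, -0.2, -0.1, 1, 1, -13, -0.2, -0.1, 1, 1.1, -13, -0.2, -0.1
```

View pics/t2.png

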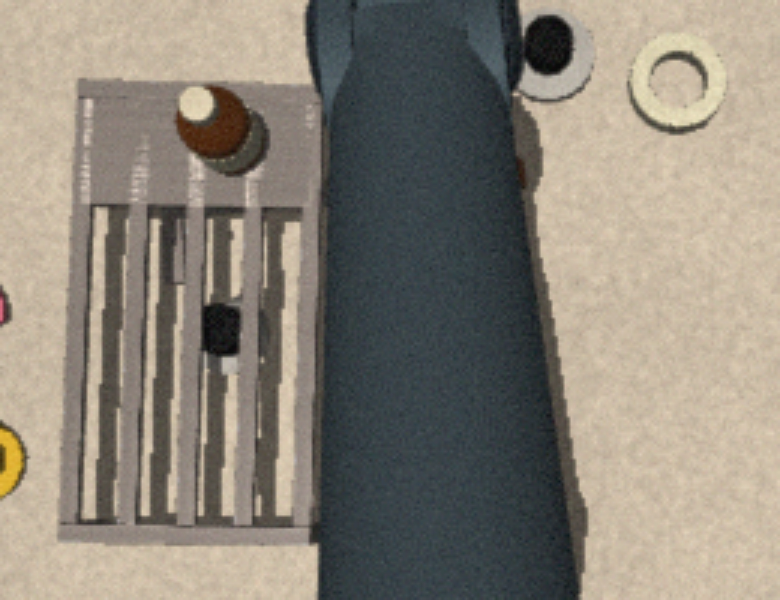

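{"fn": "arm_command", "kwargs": {"moves": [1, 1, -13, 0, 0, 1, 1, -13, 0, 0, 1, 1, -13, 0, 0, 1, 1, -12, 0, 0, 1, 0, 0, 0, 0, 1, 0, 0, 0, 0]}}

```text
time: 10.12
position: [639.4, 120.7, 5.6]
eef_rot: [[-0.065, 0.998, 0.001], [0.998, 0.065, 0.0], [0.0, 0.001, -1.0]]
ft_force: [1.1, 0.2, -0.5]
width: 16.9
```

```bash
python3 - <<'E'
from h import *
im=eyes.snapshot('top');cv2.imwrite('pics/t3.png',cv2.convertScaleAbs(cv2.resize(im[130:310,150:270,::-1],None,fx=3.3,fy=3.3),alpha=1.6,beta=10))
plan([638,-44,5.5],4,9,1)
E
```

```text
t 10.18 from [639.7 120.6   5.6] 3.7 q7 -0.05 w 16.7 F [ 0.5 -1.  -2. ]
1, -18.2, -1.4, 0, -0, 1, -18.2, -1.4, 0, -0, 1, -18.2, -1.4, 0, -0, 1, -18.2, -1.4, 0, -0, 1, -18.2, -1.4, 0, -0, 1, -18.2, -1.4, 0, -0, 1, -18.2, -1.4, 0, -0, 1, -18.2, -1.4, 0, -0, 1, -18.2, -1.4, 0, -0
```

View pics/t3.png

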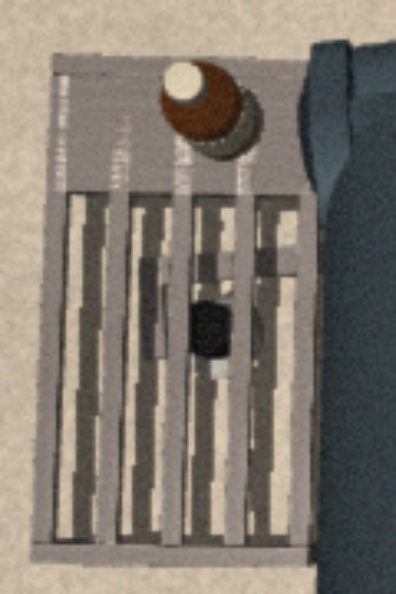

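{"fn": "arm_command", "kwargs": {"moves": [1, -8, -0.5, 0, 0, 1, -12, -1, 0, 0, 1, -14, -1, 0, 0, 1, -14, -1, 0, 0, 1, -14, -1, 0, 0, 1, -14, -1, 0, 0, 1, 0, 0, 0, 0]}}

```text
time: 11.05
position: [638.2, 40.9, 5.3]
eef_rot: [[-0.061, 0.998, -0.0], [0.998, 0.061, -0.002], [-0.002, -0.0, -1.0]]
ft_force: [0.0, 0.2, -0.7]
width: 16.9
```

```bash
python3 - <<'E'
from h import *
im=eyes.snapshot('scene');cv2.imwrite('pics/s5.png',cv2.convertScaleAbs(cv2.resize(im[170:390,200:480,::-1],None,fx=2.7,fy=2.7),alpha=1.6,beta=10))
im=eyes.snapshot('top');cv2.imwrite('pics/t4.png',cv2.convertScaleAbs(cv2.resize(im[130:310,150:300,::-1],None,fx=3.3,fy=3.3),alpha=1.6,beta=10))
plan([638,-44,5.5],4,9,1)
E
```

```text
t 11.15 from [638.2  43.7   5.2] 3.7 q7 0.07 w 16.7 F [-0.2  0.8 -0.8]
1, -9.7, -0.6, -0, -0, 1, -9.7, -0.7, -0, -0, 1, -9.7, -0.7, -0, -0, 1, -9.7, -0.7, -0, -0, 1, -9.7, -0.7, -0, -0, 1, -9.7, -0.7, -0, -0, 1, -9.7, -0.7, -0, -0, 1, -9.7, -0.7, -0, -0, 1, -9.7, -0.7, -0, -0
```

View pics/s5.png

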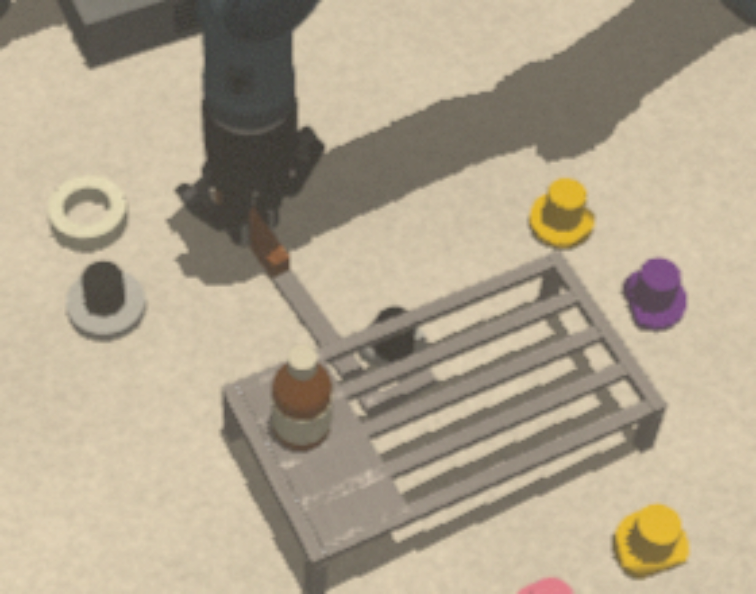

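View pics/t4.png

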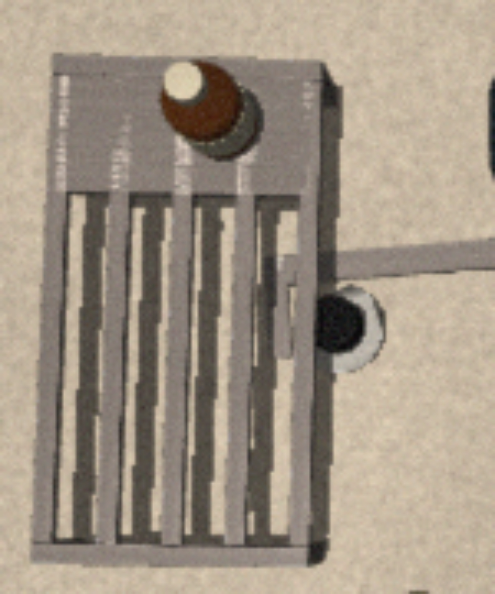

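{"fn": "arm_command", "kwargs": {"moves": [1, -10, -0.5, 0, 0, 1, -12, -0.5, 0, 0, 1, -12, -0.5, 0, 0, 1, -12, -0.5, 0, 0, 1, -12, -0.5, 0, 0, 1, -12, -0.5, 0, 0, 1, -10, -0.5, 0, 0, 1, -5, 0, 0, 0, 1, 0, 0, 0, 0]}}

```text
time: 12.28
position: [640.3, -41.7, 5.2]
eef_rot: [[-0.064, 0.998, 0.0], [0.998, 0.064, -0.001], [-0.001, -0.0, -1.0]]
ft_force: [-0.3, -0.6, -0.3]
width: 16.8
```

```bash
python3 - <<'E'
from h import *
im=eyes.snapshot('top');cv2.imwrite('pics/t5.png',cv2.convertScaleAbs(cv2.resize(im[130:310,150:400,::-1],None,fx=3.1,fy=3.1),alpha=1.6,beta=10))
plan([638,-44,5.5],4,9,1)
E
```

```text
t 12.32 from [640.3 -41.1   5.2] 3.7 q7 0.21 w 16.8 F [ 0.1  0.1 -2. ]
1, -0.3, -0.3, -0, -0, 1, -0.3, -0.3, -0, -0, 1, -0.3, -0.3, -0, -0, 1, -0.3, -0.3, -0, -0, 1, -0.3, -0.3, -0, -0, 1, -0.3, -0.3, -0, -0, 1, -0.3, -0.3, -0, -0, 1, -0.3, -0.3, -0, -0, 1, -0.3, -0.3, -0, -0
```

View pics/t5.png

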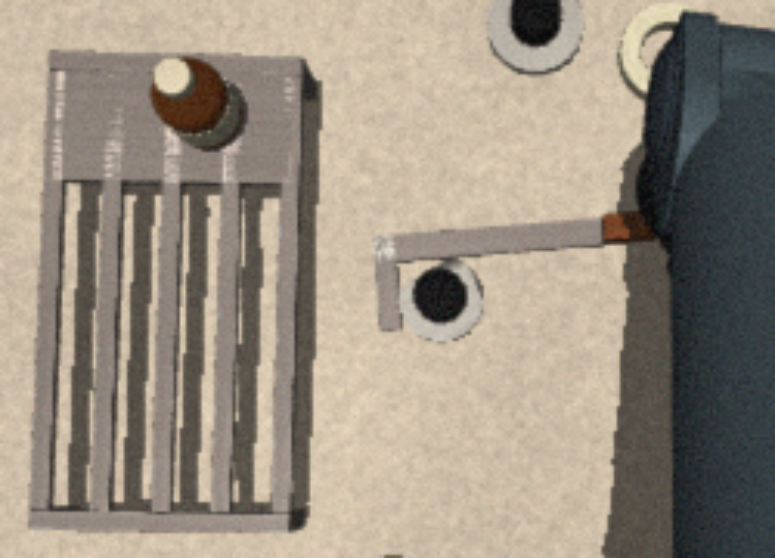

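```bash
python3 - <<'E'
from h import *
plan([443.5,-23.8,88],-103,12,1,start=[646,-33,88],syaw=3.7)
E
```

```text
t 12.32 from [646. -33.  88.] 3.7 q7 0.21 w 16.8 F [ 0.1  0.1 -2. ]
1, 1.9, -16.8, -0, 8.9, 1, -0.8, -16.9, -0, 8.9, 1, -3.4, -16.6, -0, 8.9, 1, -5.9, -15.8, -0, 8.9, 1, -8.3, -14.7, -0, 8.9, 1, -10.4, -13.3, -0, 8.9, 1, -12.4, -11.5, -0, 8.9, 1, -14, -9.5, -0, 8.9, 1, -15.3, -7.2, -0, 8.9, 1, -16.2, -4.7, -0, 8.9
1, -16.8, -2.2, -0, 8.9, 1, -16.9, 0.4, -0, 8.9
```

{"fn": "arm_command", "kwargs": {"moves": [1, 5, 2, 0, 0, 1, 4, 4, 0, 0, 1, 0, 0, 0, 0, 1, 0, 0, -15, 0, 1, 0, 0, -22, 0, 1, 0, 0, -23, 0, 1, 0, 0, -23, 0, 1, 0, 0, 0, 0]}}

```text
time: 13.32
position: [648.8, -31.9, 92.7]
eef_rot: [[-0.064, 0.998, 0.008], [0.998, 0.064, 0.0], [-0.0, 0.008, -1.0]]
ft_force: [1.0, 0.1, -1.2]
width: 16.4
```

{"fn": "arm_command", "kwargs": {"moves": [1, 1.9, -16.8, 0, 8.9, 1, -0.8, -16.9, 0, 8.9, 1, -3.4, -16.6, 0, 8.9, 1, -5.9, -15.8, 0, 8.9, 1, -8.3, -14.7, 0, 8.9, 1, -10.4, -13.3, 0, 8.9, 1, -12.4, -11.5, 0, 8.9, 1, -14, -9.5, 0, 8.9, 1, -15.3, -7.2, 0, 8.9, 1, -16.2, -4.7, 0, 8.9]}}

```text
time: 14.58
position: [475.9, -23.7, 88.1]
eef_rot: [[0.997, 0.076, -0.0], [0.076, -0.997, 0.0], [-0.0, -0.0, -1.0]]
ft_force: [-0.0, -0.4, -0.8]
width: 16.4
```

{"fn": "arm_command", "kwargs": {"moves": [1, -16.8, -2.2, 0, 8.9, 1, -16.9, 0.4, 0, 8.9, 1, 0, 0, 20, 0, 1, 0, 0, 20, 0, 1, 0, 0, 20, 0, 1, 0, 0, 0, 0, 1, 0, 0, 0, 0]}}

```text
time: 15.45
position: [443.3, -22.1, 28.7]
eef_rot: [[0.974, -0.227, 0.001], [-0.227, -0.974, 0.0], [0.001, -0.0, -1.0]]
ft_force: [0.2, 0.9, -0.7]
width: 16.8
```

```bash
python3 - <<'E'
from h import *
plan([443.5,-23.8,3.6],-103,4,1)
im=eyes.snapshot('top');cv2.imwrite('pics/t6.png',im[:,:,::-1])
plan([443.5,-23.8,3.6],-103,4,1)
E
```

```text
t 15.45 from [443.3 -22.1  28.7] -103.1 q7 -1.51 w 16.8 F [ 0.2  0.9 -0.7]
1, 0.1, 0.4, 6.3, -0, 1, 0.1, 0.4, 6.3, -0, 1, 0.1, 0.4, 6.3, -0, 1, 0.1, 0.4, 6.3, -0
t 15.5 from [443.7 -22.1  29. ] -103.1 q7 -1.51 w 16.8 F [ 0.5  0.2 -1.2]
1, 0, 0.4, 6.3, -0, 1, 0, 0.4, 6.3, -0, 1, 0, 0.4, 6.3, -0, 1, 0, 0.4, 6.3, -0
```

View pics/t6.png

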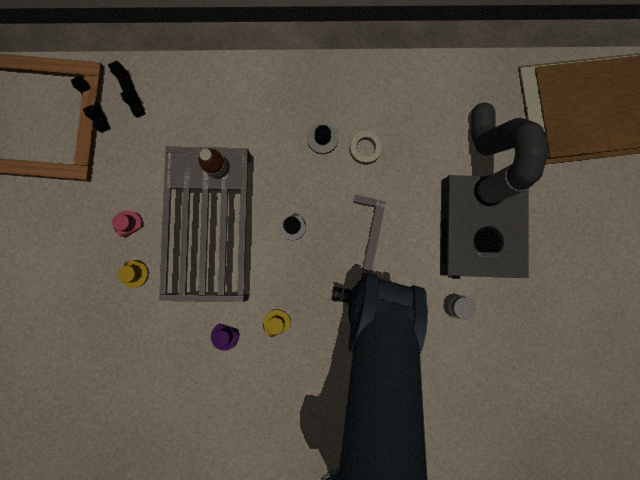

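{"fn": "arm_command", "kwargs": {"moves": [1, 0, 0, 8, 0, 1, 0, 0, 8, 0, 1, 0, 0, 6, 0, 1, 0, 0, 3, 0, 1, 0, 0, 0, 0]}}

```text
time: 16.12
position: [442.5, -22.0, 3.6]
eef_rot: [[0.974, -0.227, -0.002], [-0.227, -0.974, 0.001], [-0.002, -0.001, -1.0]]
ft_force: [-3.5, -0.3, 7.4]
width: 16.5
```

{"fn": "arm_command", "kwargs": {"moves": [-1, 0, 0, 0, 0, -1, 0, 0, 0, 0, -1, 0, 0, 0, 0, -1, 0, 0, 0, 0, -1, 0, 0, 0, 0, -1, 0, 0, -15, 0, -1, 0, 0, -30, 0, -1, 0, 0, -40, 0, -1, 0, 0, -50, 0, -1, 0, 0, -50, 0]}}

```text
time: 17.38
position: [442.6, -22.4, 190.2]
eef_rot: [[0.974, -0.228, 0.0], [-0.228, -0.974, 0.0], [0.0, -0.0, -1.0]]
ft_force: [1.2, 0.9, 0.2]
width: 85.3
```

```bash
python3 - <<'E'
from h import *
im=eyes.snapshot('wrist');cv2.imwrite('pics/w6.png',im[:,:,::-1])
im=eyes.snapshot('top');cv2.imwrite('pics/t7.png',cv2.convertScaleAbs(cv2.resize(im[200:260,262:322,::-1],None,fx=9,fy=9,interpolation=cv2.INTER_CUBIC),alpha=1.6,beta=10))
c=eyes.get_calibration('top')
print(p2w(c,292,226,46))
plan([580,110,160],-13,9,-1)
E
```

```text
[590.63204034 113.61559127  46.        ]
t 17.48 from [447.7 -22.1 194.3] -103.2 q7 -1.82 w 85.4 F [ 0.6 -1.   0.6]
-1, 11, -17.6, 3.8, -10, -1, 13.9, -15.5, 3.8, -10, -1, 16.3, -12.8, 3.8, -10, -1, 18.3, -9.8, 3.8, -10, -1, 19.7, -6.4, 3.8, -10, -1, 20.6, -2.9, 3.8, -10, -1, 20.8, 0.7, 3.8, -10, -1, 20.3, 4.3, 3.8, -10, -1, 19.3, 7.8, 3.8, -10
```

View pics/w6.png

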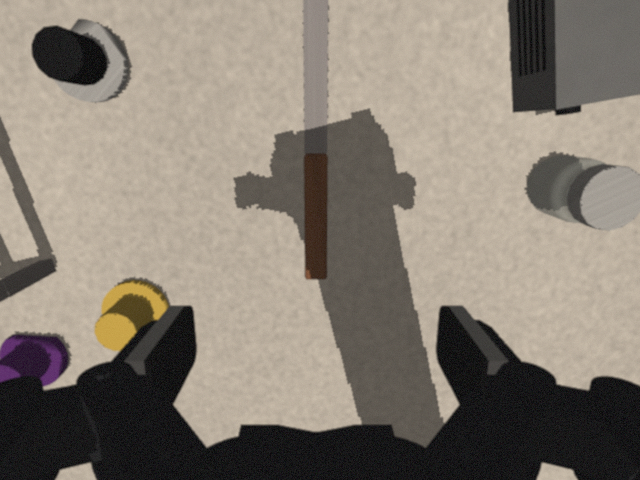

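View pics/t7.png

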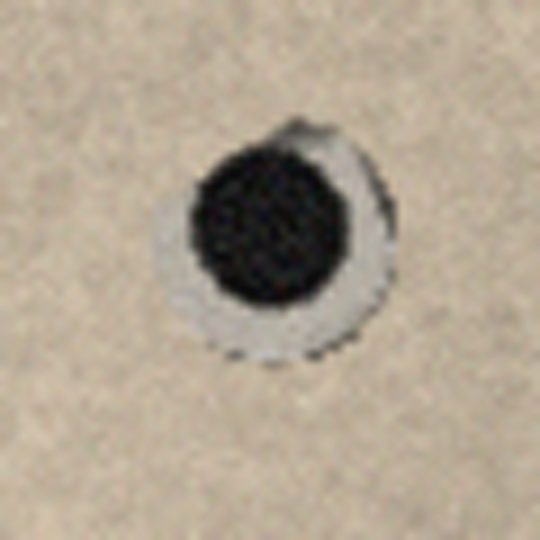

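```bash
python3 - <<'E'
from h import *
plan([592,114,140],-50,6,-1)
E
```

```text
t 17.48 from [447.7 -22.1 194.3] -103.2 q7 -1.82 w 85.4 F [ 0.6 -1.   0.6]
-1, 18.2, -27.6, 9.1, -8.9, -1, 22.3, -24.4, 9.1, -8.9, -1, 25.8, -20.7, 9.1, -8.9, -1, 28.7, -16.5, 9.1, -8.9, -1, 30.9, -11.9, 9.1, -8.9, -1, 32.3, -7, 9.1, -8.9
```

{"fn": "arm_command", "kwargs": {"moves": [-1, 18.2, -27.6, 9.1, -8.9, -1, 22.3, -24.4, 9.1, -8.9, -1, 25.8, -20.7, 9.1, -8.9, -1, 28.7, -16.5, 9.1, -8.9, -1, 30.9, -11.9, 9.1, -8.9, -1, 32.3, -7, 9.1, -8.9, -1, 0, 0, 0, 0, -1, 0, 0, 0, 0]}}

```text
time: 18.48
position: [586.2, 113.4, 133.4]
eef_rot: [[0.764, 0.645, -0.001], [0.645, -0.764, -0.001], [-0.002, 0.0, -1.0]]
ft_force: [0.5, 0.1, 0.2]
width: 85.4
```

```bash
python3 - <<'E'
from h import *
import pickle
s=telemetry.read_state();c=eyes.get_calibration('wrist')
im=eyes.snapshot('wrist');cv2.imwrite('pics/w7.png',im[:,:,::-1]);pickle.dump((s,c),open('w7.pkl','wb'))
u,v=w2p(c,[592,114,12]).astype(int);print(u,v)
plan([592,114,140],-50,6,-1)
x0=max(0,u-75);y0=max(0,v-75)
cv2.imwrite('pics/w7c.png',cv2.convertScaleAbs(cv2.resize(im[y0:y0+150,x0:x0+150,::-1],None,fx=4,fy=4,interpolation=cv2.INTER_CUBIC),alpha=1.6,beta=10));print(x0,y0)
E
```

```text
320 222
t 18.52 from [586.2 113.  133.6] -49.9 q7 -0.91 w 85.3 F [-0.3  0.2  0.8]
-1, 0.8, 0.5, -1.1, 0, -1, 0.8, 0.5, -1.1, 0, -1, 0.8, 0.5, -1.1, 0, -1, 0.8, 0.5, -1.1, 0, -1, 0.8, 0.5, -1.1, 0, -1, 0.8, 0.5, -1.1, 0
245 147
```

View pics/w7.png

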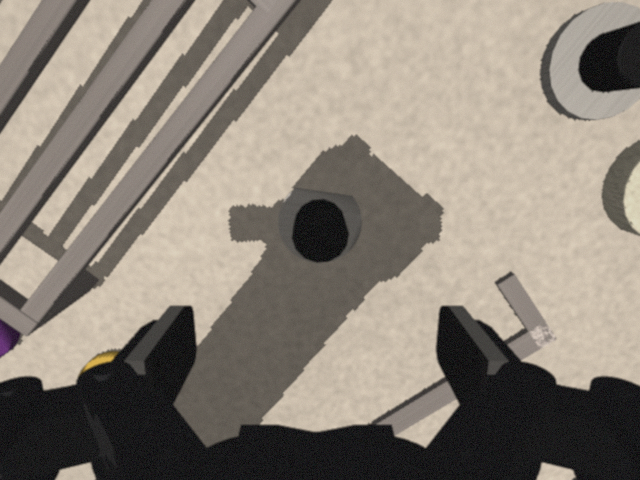

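View pics/w7c.png

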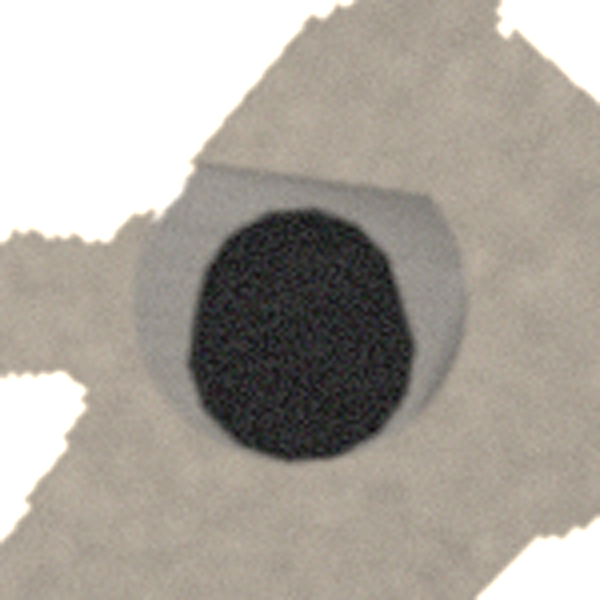

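```bash
python3 - <<'E'
from h import *
import pickle
s,c=pickle.load(open('w7.pkl','rb'))
for z in(2,12):
  a=p2w(c,245+205/4,147+163.5/4,z);b=p2w(c,245+425/4,147+192/4,z);d=(b-a)[:2];n=np.degrees(np.arctan2(d[1],d[0]))
  print(z,a.round(1),b.round(1),np.hypot(*d),'flat normal',n+90)
# circle fit from hub outline top
for z in(46,12):pass
# overlay fit
im=cv2.imread('pics/w7.png')
from scipy.optimize import minimize
g=cv2.convertScaleAbs(im[147:297,245:395],alpha=2.2)
def draw(x,y,F,fn):
    o=cv2.resize(g,None,fx=4,fy=4,interpolation=cv2.INTER_CUBIC)
    def poly(p,col):
        q=np.array([(w2p(c,k)-[245,147])*4 for k in p]);cv2.polylines(o,[q.round().astype(int)],True,col,1)
    t=np.linspace(0,2*np.pi,90)
    poly([(x+17*np.cos(k),y+17*np.sin(k),46) for k in t],(0,255,0))
    h=np.arccos(20/28);t=np.linspace(h,2*np.pi-h,90)+np.radians(F)
    poly([(x+28*np.cos(k),y+28*np.sin(k),12) for k in t],(0,0,255))
    h=np.arccos(17.5/25.5);t=np.linspace(h,2*np.pi-h,90)+np.radians(F)
    poly([(x+25.5*np.cos(k),y+25.5*np.sin(k),0) for k in t],(255,0,0))
    cv2.imwrite(fn,o)
u,v=245+302/4,147+349/4
print(p2w(c,u,v,46))
p=p2w(c,u,v,46);draw(p[0],p[1],33,'pics/ov1.png')
E
```

```text
2 [598.2 140.7   2. ] [618.6 109.    2. ] 37.68626073714088 flat normal 32.73123046766276
12 [599.7 141.3  12. ] [619.3 110.8  12. ] 36.311879622305625 flat normal 32.73123046766288
[592.6868156  115.18223692  46.        ]
```

View pics/ov1.png

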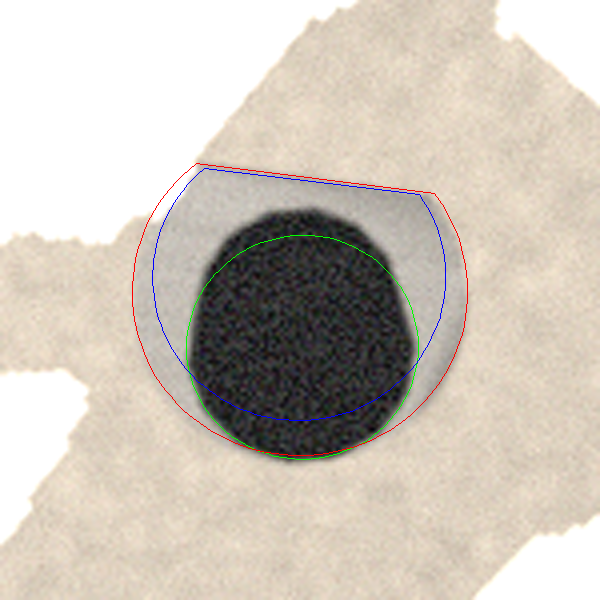

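```bash
python3 - <<'E'
from h import *
plan([592.5,115,16],-57,6,-1)
E
```

```text
t 18.52 from [586.2 113.  133.6] -49.9 q7 -0.91 w 85.3 F [-0.3  0.2  0.8]
-1, 1, 0.4, 19.6, 1.2, -1, 1, 0.4, 19.6, 1.2, -1, 1, 0.4, 19.6, 1.2, -1, 1, 0.4, 19.6, 1.2, -1, 1, 0.3, 19.6, 1.2, -1, 1.1, 0.3, 19.6, 1.2
```

{"fn": "arm_command", "kwargs": {"moves": [-1, 1, 0.4, 19.6, 1.2, -1, 1, 0.4, 19.6, 1.2, -1, 1, 0.4, 19.6, 1.2, -1, 1, 0.4, 18, 1.2, -1, 1, 0.3, 9, 1.2, -1, 1, 0.3, 0, 1.2, -1, 0, 0, 0, 0]}}

```text
time: 19.4
position: [594.0, 116.6, 48.5]
eef_rot: [[0.838, 0.546, 0.001], [0.546, -0.838, 0.0], [0.001, 0.001, -1.0]]
ft_force: [-0.4, 0.5, 0.4]
width: 85.1
```

```bash
python3 - <<'E'
from h import *
plan([592.5,115,16],-57,2,-1)
im=eyes.snapshot('wrist');cv2.imwrite('pics/w8.png',im[:,:,::-1])
plan([592.5,115,16],-57,2,-1)
E
```

```text
t 19.4 from [594.  116.6  48.5] -56.9 q7 -0.96 w 85.1 F [-0.4  0.5  0.4]
-1, -1.1, 0.3, 16.2, 0, -1, -1.1, 0.3, 16.2, 0
t 19.45 from [594.  116.6  48.7] -56.9 q7 -0.96 w 85.3 F [ 0.5 -0.3  0.4]
-1, -1.1, 0.3, 16.3, 0, -1, -1.1, 0.3, 16.3, 0
```

View pics/w8.png

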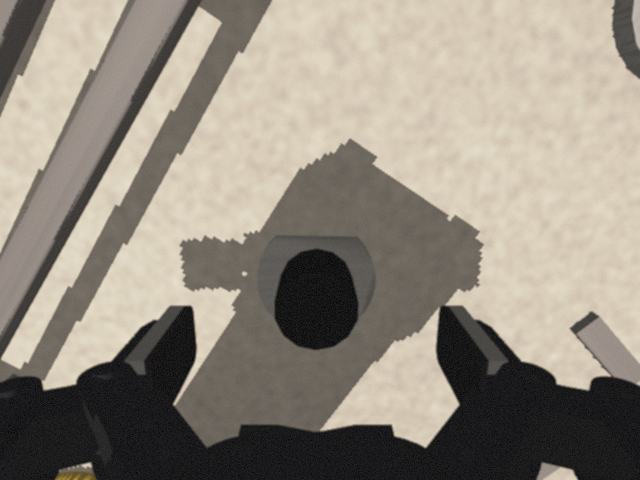

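{"fn": "arm_command", "kwargs": {"moves": [-1, -1, 0.3, 14, 0, -1, -1, 0.3, 12, 0, -1, 0, 0, 6.5, 0, -1, 0, 0, 0, 0, -1, 0, 0, 0, 0]}}

```text
time: 20.08
position: [592.1, 114.9, 15.5]
eef_rot: [[0.838, 0.546, 0.0], [0.546, -0.838, 0.0], [0.0, 0.0, -1.0]]
ft_force: [0.3, 0.1, 0.5]
width: 85.2
```

```bash
python3 - <<'E'
from h import *
plan([592.5,115,16],-57,2,-1)
E
```

```text
t 20.07 from [592.1 114.9  15.5] -56.9 q7 -0.93 w 85.2 F [0.3 0.1 0.5]
-1, 0.2, 0.1, -0.3, 0, -1, 0.2, 0.1, -0.3, 0
```

{"fn": "arm_command", "kwargs": {"moves": [1, 0, 0, 0, 0, 1, 0, 0, 0, 0, 1, 0, 0, 0, 0, 1, 0, 0, 0, 0, 1, 0, 0, 0, 0, 1, 0, 0, 0, 0, 1, 0, 0, -15, 0, 1, 0, 0, -30, 0, 1, 0, 0, -45, 0, 1, 0, 0, -45, 0], "squeeze": 60}}

```text
time: 21.32
position: [590.7, 114.5, 151.3]
eef_rot: [[0.838, 0.546, -0.002], [0.546, -0.838, -0.001], [-0.002, -0.0, -1.0]]
ft_force: [1.7, 0.0, -1.7]
width: 32.4
```

```bash
python3 - <<'E'
from h import *
s=telemetry.read_state();c=eyes.get_calibration('wrist')
im=eyes.snapshot('wrist');cv2.imwrite('pics/w9.png',im[:,:,::-1])
plan([445,-270,150],-92,10,1)
E
```

```text
t 21.38 from [595.6 115.  158.4] -57.0 q7 -1.03 w 32.4 F [1.4 0.  2.2]
1, -33.6, 24.1, 0.8, 3.5, 1, -32.1, 26.1, 0.8, 3.5, 1, -30.4, 28, 0.8, 3.5, 1, -28.7, 29.8, 0.8, 3.5, 1, -26.8, 31.5, 0.8, 3.5, 1, -24.8, 33.1, 0.8, 3.5, 1, -22.7, 34.5, 0.8, 3.5, 1, -20.6, 35.8, 0.8, 3.5, 1, -18.4, 37, 0.8, 3.5, 1, -16.1, 38.1, 0.8, 3.5
```

View pics/w9.png

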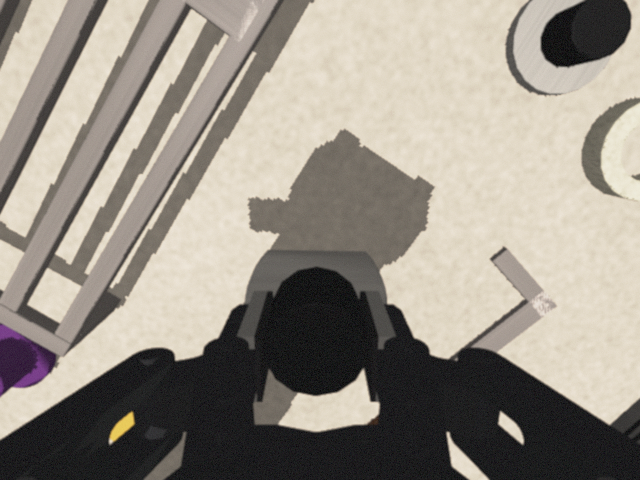

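{"fn": "arm_command", "kwargs": {"moves": [1, -33.6, 24.1, 0.8, 3.5, 1, -32.1, 26.1, 0.8, 3.5, 1, -30.4, 28, 0.8, 3.5, 1, -28.7, 29.8, 0.8, 3.5, 1, -26.8, 31.5, 0.8, 3.5, 1, -24.8, 33.1, 0.8, 3.5, 1, -22.7, 34.5, 0.8, 3.5, 1, -20.6, 35.8, 0.8, 3.5, 1, -18.4, 37, 0.8, 3.5, 1, -16.1, 38.1, 0.8, 3.5]}}

```text
time: 22.62
position: [440.3, -271.8, 142.4]
eef_rot: [[0.999, -0.037, 0.0], [-0.037, -0.999, 0.0], [0.0, -0.0, -1.0]]
ft_force: [0.2, -0.2, -1.5]
width: 32.4
```

{"fn": "arm_command", "kwargs": {"moves": [1, 0, 0, 0, 0, 1, 0, 0, 0, 0, 1, 0, 0, 0, 0]}}

```text
time: 23.0
position: [442.2, -268.9, 142.2]
eef_rot: [[1.0, -0.031, -0.0], [-0.031, -1.0, 0.001], [-0.0, -0.001, -1.0]]
ft_force: [0.5, -0.4, -1.6]
width: 32.8
```

```bash
python3 - <<'E'
from h import *
import pickle
s=telemetry.read_state();c=eyes.get_calibration('wrist')
im=eyes.snapshot('wrist');cv2.imwrite('pics/w10.png',im[:,:,::-1]);pickle.dump((s,c),open('w10.pkl','wb'))
plan([445,-270,150],-92,10,1)
E
```

```text
t 23.05 from [ 442.3 -268.9  142.2] -91.8 q7 -0.85 w 32.6 F [ 0.3 -0.  -0.5]
1, 0.3, 0.1, -0.8, 0, 1, 0.3, 0.1, -0.8, 0, 1, 0.3, 0.1, -0.8, 0, 1, 0.3, 0.1, -0.8, 0, 1, 0.3, 0.1, -0.8, 0, 1, 0.3, 0.1, -0.8, 0, 1, 0.3, 0.1, -0.8, 0, 1, 0.3, 0.1, -0.8, 0, 1, 0.3, 0.1, -0.8, 0, 1, 0.3, 0.1, -0.8, 0
```

View pics/w10.png

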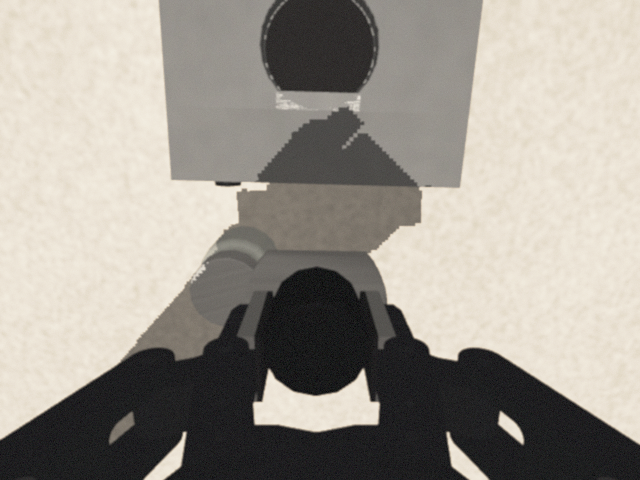

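```bash
cat > fit.py <<'E'
from h import *
import pickle
s,c=pickle.load(open('w10.pkl','rb'));im=cv2.imread('pics/w10.png')
for u,v in((172,179.5),(460,187)):print(p2w(c,u,v,60).round(1))
a=p2w(c,276.5,91,60);b=p2w(c,360,94,60);print('flat',a.round(1),b.round(1),np.hypot(*(b-a)[:2]))
# dark-hole contour fit
g=cv2.cvtColor(im,cv2.COLOR_BGR2GRAY);m=(g[:130,240:400]<70).astype(np.uint8)
cs,_=cv2.findContours(m,cv2.RETR_EXTERNAL,cv2.CHAIN_APPROX_NONE);k=max(cs,key=cv2.contourArea)[:,0]+[240,0]
k=k[(k[:,1]>2)]
W=np.array([p2w(c,u,v,60)[:2] for u,v in k])
print('ext',W.min(0),W.max(0))
# overlay
def over(x,y,A,fn):
    A=np.radians(A);R=np.array([[np.cos(A),-np.sin(A)],[np.sin(A),np.cos(A)]])
    o=cv2.resize(cv2.convertScaleAbs(im[0:200,140:500],alpha=1.5),None,fx=2.2,fy=2.2,interpolation=cv2.INTER_CUBIC)
    h=np.arccos(22/30);t=np.linspace(h,2*np.pi-h,90)+np.pi
    def poly(L,z,col):
        q=np.array([(w2p(c,[*(R@np.array(l)+[x,y]),z])-[140,0])*2.2 for l in L]);cv2.polylines(o,[q.round().astype(int)],True,col,1)
    poly([(30*np.cos(i),30*np.sin(i)) for i in t],60,(0,0,255))
    poly([(-70,-80),(-70,80),(50,80),(50,-80)],60,(0,255,0))
    cv2.imwrite(fn,o)
E
python3 - <<'E'
from fit import *
over(552,-276,-2.5,'pics/ov2.png')
E
```

```text
[ 484.  -191.7   60. ]
[ 474.8 -351.1   60. ]
flat [ 528.2 -252.1   60. ] [ 525.3 -295.6   60. ] 43.643628637139535
ext [ 526.87604501 -304.29988171] [ 568.92578693 -245.55671119]
```

View pics/ov2.png

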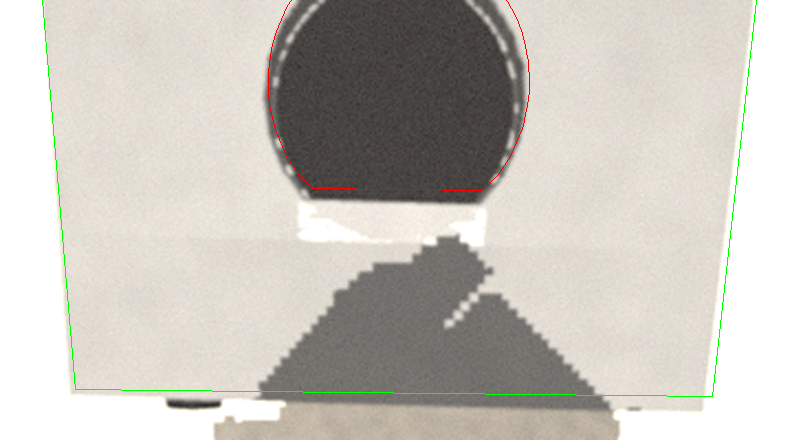

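```bash
python3 - <<'E'
from fit import *
over(549,-275.0,-3.4,'pics/ov3.png')
E
```

```text
[ 484.  -191.7   60. ]
[ 474.8 -351.1   60. ]
flat [ 528.2 -252.1   60. ] [ 525.3 -295.6   60. ] 43.643628637139535
ext [ 526.87604501 -304.29988171] [ 568.92578693 -245.55671119]
```

View pics/ov3.png

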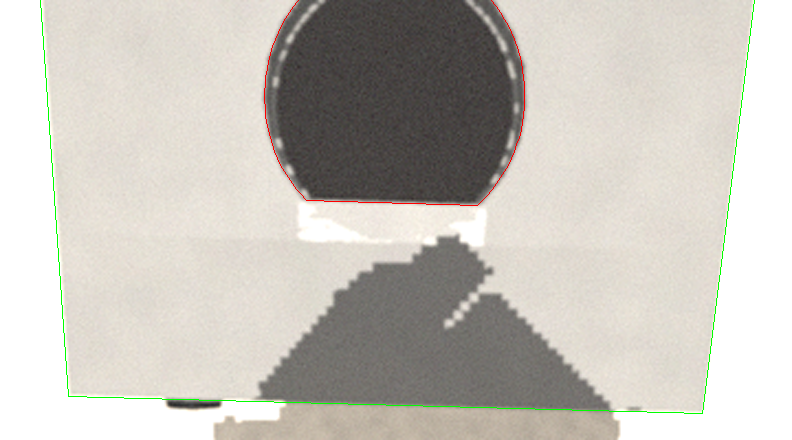

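```bash
cat > ovc.py <<'E'
from h import *
import pickle
def capover(pk,png,fn,e,ey,h,dA=0,crop=(220,220,420,420),k=3,extra=None):
    s,c=pickle.load(open(pk,'rb'));im=cv2.imread(png);R=s['eef_rot'];p=s['position']
    x0,y0,x1,y1=crop
    o=cv2.resize(cv2.convertScaleAbs(im[y0:y1,x0:x1],alpha=2.2,beta=20),None,fx=k,fy=k,interpolation=cv2.INTER_CUBIC)
    def poly(L,col,world=False):
        q=np.array([(w2p(c,l if world else p+R@np.array(l))-[x0,y0])*k for l in L]);cv2.polylines(o,[q.round().astype(int)],True,col,1)
    # tool frame: z down; cap underside at tool z=+h (below TCP), flat towards tool +x
    t=np.linspace(0,2*np.pi,90);poly([(e+17*np.cos(a),ey+17*np.sin(a),h-46) for a in t],(0,255,0))
    for r,f,z,col in((28,20,12,(0,0,255)),(25.5,17.5,0,(255,0,0))):
        g=np.arccos(f/r);t=np.linspace(g,2*np.pi-g,90)+np.radians(dA);poly([(e+r*np.cos(a),ey+r*np.sin(a),h-z) for a in t],col)
    if extra: 
        for L,col in extra: poly(L,col,True)
    cv2.imwrite(fn,o)
E
python3 - <<'E'
from ovc import *
capover('w10.pkl','pics/w10.png','pics/ov4.png',0,0,15.5)
E
```

```text
(no output)
```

View pics/ov4.png

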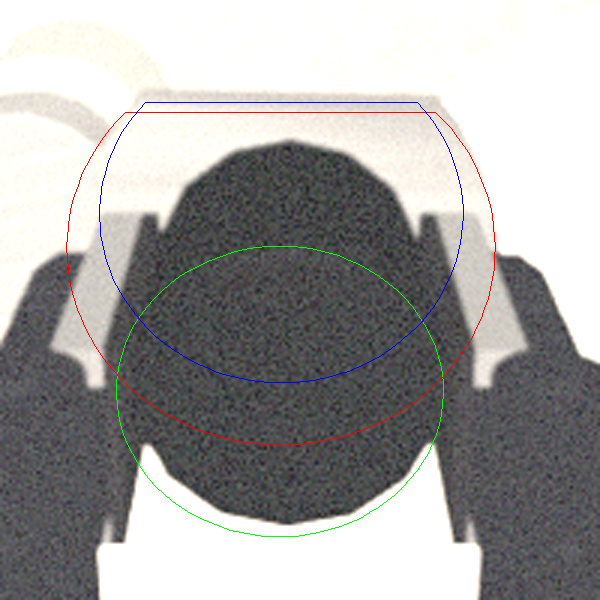

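```bash
python3 - <<'E'
from ovc import *
capover('w10.pkl','pics/w10.png','pics/ov5.png',1.4,0.9,15.5,0.8)
plan([551,-275,142],86.6,18,1)
E
```

```text
t 23.05 from [ 442.3 -268.9  142.2] -91.8 q7 -0.85 w 32.6 F [ 0.3 -0.  -0.5]
1, 6, 0.2, 0, -9.9, 1, 5.9, 1.2, 0, -9.9, 1, 5.6, 2.2, 0, -9.9, 1, 5.2, 3.1, 0, -9.9, 1, 4.6, 4, 0, -9.9, 1, 3.8, 4.7, 0, -9.9, 1, 2.9, 5.3, 0, -9.9, 1, 2, 5.7, 0, -9.9, 1, 1, 6, 0, -9.9, 1, -0.1, 6, 0, -9.9
1, -1.1, 5.9, 0, -9.9, 1, -2.1, 5.7, 0, -9.9, 1, -3.1, 5.2, 0, -9.9, 1, -3.9, 4.6, 0, -9.9, 1, -4.6, 3.9, 0, -9.9, 1, -5.2, 3, 0, -9.9, 1, -5.7, 2.1, 0, -9.9, 1, -6, 1.1, 0, -9.9
```

View pics/ov5.png

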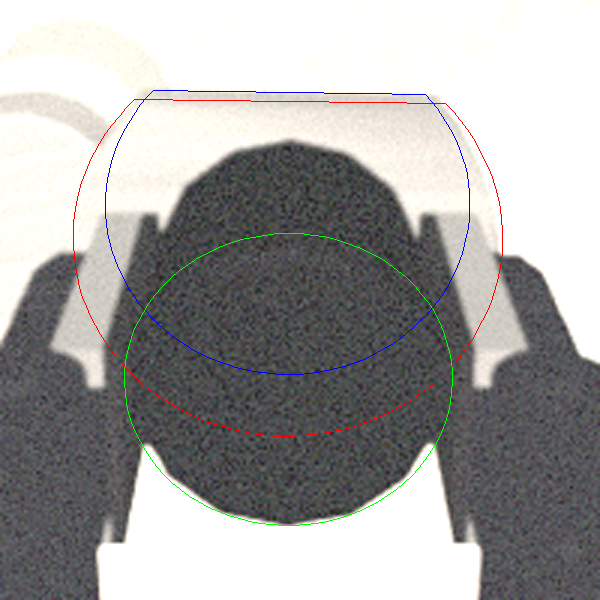

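{"fn": "arm_command", "kwargs": {"moves": [1, 6, 0.2, 0, -9.9, 1, 5.9, 1.2, 0, -9.9, 1, 5.6, 2.2, 0, -9.9, 1, 5.2, 3.1, 0, -9.9, 1, 4.6, 4, 0, -9.9, 1, 3.8, 4.7, 0, -9.9, 1, 2.9, 5.3, 0, -9.9, 1, 2, 5.7, 0, -9.9, 1, 1, 6, 0, -9.9, 1, -0.1, 6, 0, -9.9]}}

```text
time: 24.3
position: [502.6, -272.7, 142.2]
eef_rot: [[-0.131, 0.991, -0.0], [0.991, 0.131, 0.0], [0.0, -0.0, -1.0]]
ft_force: [0.5, -1.0, -1.6]
width: 32.7
```

{"fn": "arm_command", "kwargs": {"moves": [1, -1.1, 5.9, 0, -9.9, 1, -2.1, 5.7, 0, -9.9, 1, -3.1, 5.2, 0, -9.9, 1, -3.9, 4.6, 0, -9.9, 1, -4.6, 3.9, 0, -9.9, 1, -5.2, 3, 0, -9.9, 1, -5.7, 2.1, 0, -9.9, 1, -6, 1.1, 0, -9.9, 1, 0, 0, 20, 0, 1, 0, 0, 20, 0]}}

```text
time: 25.55
position: [549.6, -276.0, 100.4]
eef_rot: [[-0.998, 0.066, -0.002], [0.066, 0.998, 0.001], [0.002, 0.001, -1.0]]
ft_force: [-0.3, 0.1, -2.0]
width: 32.7
```

{"fn": "arm_command", "kwargs": {"moves": [1, 0, 0, 7, 0, 1, 0, 0, 0, 0, 1, 0, 0, 0, 0]}}

```text
time: 25.92
position: [550.6, -277.1, 95.8]
eef_rot: [[-0.998, 0.065, 0.001], [0.065, 0.998, -0.001], [-0.001, -0.0, -1.0]]
ft_force: [-0.2, 0.0, -0.1]
width: 32.5
```

```bash
python3 - <<'E'
from h import *
import pickle
s=telemetry.read_state();c=eyes.get_calibration('wrist')
im=eyes.snapshot('wrist');cv2.imwrite('pics/w11.png',im[:,:,::-1]);pickle.dump((s,c),open('w11.pkl','wb'))
plan([550.4,-275.8,88],87,2,1)
im=eyes.snapshot('top');cv2.imwrite('pics/t11.png',cv2.convertScaleAbs(im[:,:,::-1],alpha=1.5))
E
```

```text
t 25.98 from [ 550.8 -277.2   96.1] 86.3 q7 2.0 w 32.6 F [-0.5 -0.4 -1.6]
1, 0.2, 0.7, 4, -0.4, 1, 0.2, 0.7, 4, -0.4
```

View pics/w11.png

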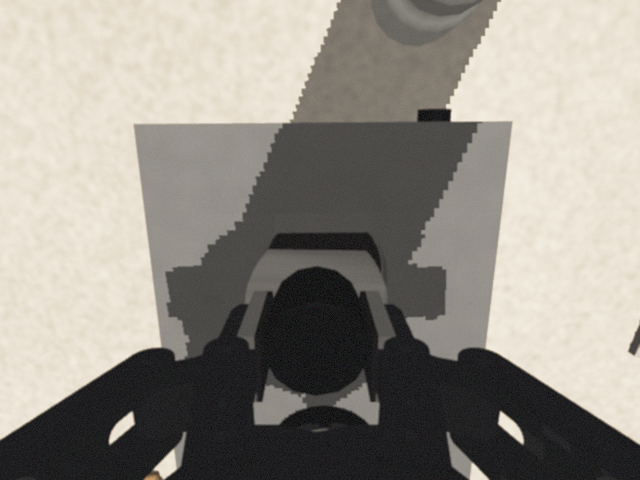

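View pics/t11.png

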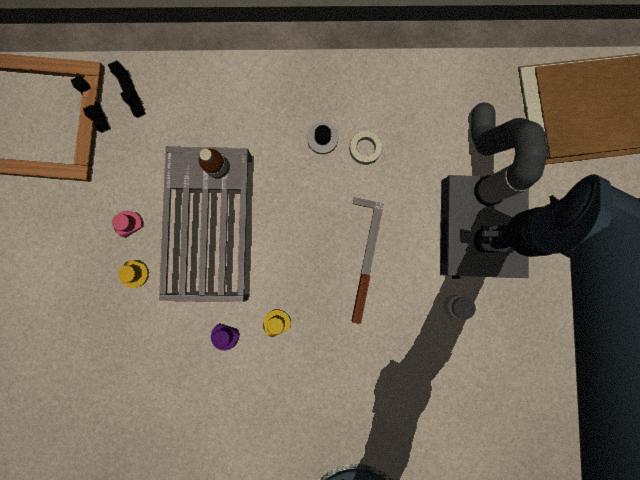

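```bash
python3 - <<'E'
from ovc import *
A=np.radians(-3.4);R=np.array([[np.cos(A),-np.sin(A)],[np.sin(A),np.cos(A)]])
def mouth(x,y):
    h=np.arccos(22/30);t=np.linspace(h,2*np.pi-h,90)+np.pi
    return [(*(R@[30*np.cos(i),30*np.sin(i)]+[x,y]),60) for i in t]
def front(x,y): return [(*(R@np.array(l)+[x,y]),60) for l in((-70,-80),(-70,80),(0,80),(0,-80))]
capover('w11.pkl','pics/w11.png','pics/ov6.png',1.4,0.7,15.5,0.4,crop=(120,100,530,400),k=1.9,extra=[(mouth(549,-275),(255,0,255)),(front(549,-275),(0,255,255))])
s,c=pickle.load(open('w11.pkl','rb'))
for u,v in((135,125),(512,122),(277,233),(373,233)):print(p2w(c,u,v,60).round(1))
E
```

```text
[ 475.3 -350.1   60. ]
[ 484.5 -190.9   60. ]
[ 526.3 -294.4   60. ]
[ 529.2 -250.8   60. ]
```

View pics/ov6.png

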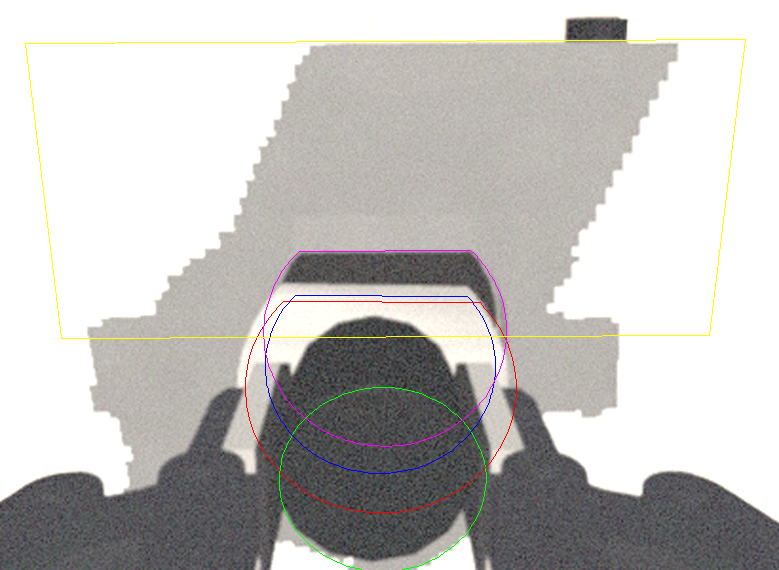

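```bash
python3 - <<'E'
from ovc import *
s0,c0=pickle.load(open('w10.pkl','rb'));s1,c1=pickle.load(open('w11.pkl','rb'))
T0=np.array(c0['camera_from_world']);T1=np.array(c1['camera_from_world'])
M=np.linalg.inv(T1)@T0
w=s0['position']+s0['eef_rot']@np.array([1.4,0.8,15.5]);w1=(M@[*w,1])[:3]
f=s0['eef_rot']@np.array([np.cos(np.radians(.6)),np.sin(np.radians(.6)),0]);f1=M[:3,:3]@f
print(w1,np.degrees(np.arctan2(f1[1],f1[0])),'tilt',M[:3,:3]@[0,0,1]); print(s1['position'],s0['position'])
# tcp per camera
for s,T in((s0,T0),(s1,T1)):
    print('tcp in cam',(T@[*s['position'],1])[:3])
s=telemetry.read_state();T=np.array(eyes.get_calibration('wrist')['camera_from_world']);print('now',s['position'],(T@[*s['position'],1])[:3])
for n in('w1','w7'):
    s,c=pickle.load(open(n+'.pkl','rb'));print(n,(np.array(c['camera_from_world'])@[*s['position'],1])[:3])
E
```

```text
[ 547.10357885 -278.08057045   80.17102911] 175.6582437849418 tilt [8.70049906e-04 3.46911672e-03 9.99993604e-01]
[ 550.57196812 -277.12316484   95.77895878] [ 442.15057756 -268.93377801  142.18377635]
tcp in cam [ -0.91104753  26.44382513 156.06627362]
tcp in cam [  1.00248462  28.38877536 156.50154113]
now [ 550.86173839 -277.19783326   96.23213466] [  1.01676678  28.37825726 156.51843536]
w1 [ -1.10917549  26.63296562 156.07435528]
w7 [1.66895280e-02 2.60611463e+01 1.56028410e+02]
```

{"fn": "arm_command", "kwargs": {"moves": [1, -1, 1.7, 5, -0.5, 1, -1, 1.7, 5, -0.4, 1, 0, 0, 0, 0, 1, 0, 0, 0, 0]}}

```text
time: 26.52
position: [552.4, -273.5, 85.2]
eef_rot: [[-0.999, 0.049, -0.0], [0.049, 0.999, 0.0], [0.0, 0.0, -1.0]]
ft_force: [0.2, -0.6, -1.9]
width: 32.6
```

```bash
python3 - <<'E'
from ovc import *
s=telemetry.read_state();c=eyes.get_calibration('wrist')
im=eyes.snapshot('wrist');cv2.imwrite('pics/w12.png',im[:,:,::-1]);pickle.dump((s,c),open('w12.pkl','wb'))
print(s['time'],s['position'],yaw(s['eef_rot']),s['ft_force'])
s0,c0=pickle.load(open('w10.pkl','rb'));T0=np.array(c0['camera_from_world'])
T1=np.array(c['camera_from_world']);M=np.linalg.inv(T1)@T0
# express cap via M : draw with fake state
s=dict(s);s['position']=(M@[*s0['position'],1])[:3];s['eef_rot']=M[:3,:3]@s0['eef_rot']
pickle.dump((s,c),open('w12b.pkl','wb'))
w1=s['position']+s['eef_rot']@np.array([1.4,.8,15.5]);f1=s['eef_rot'][:,0];print('cap',w1,np.degrees(np.arctan2(f1[1],f1[0])))
A=np.radians(-3.4);R=np.array([[np.cos(A),-np.sin(A)],[np.sin(A),np.cos(A)]])
h=np.arccos(22/30);t=np.linspace(h,2*np.pi-h,90)+np.pi
x,y=549.3,-274.8
m=[(*(R@[30*np.cos(i),30*np.sin(i)]+[x,y]),60) for i in t]
fr=[(*(R@np.array(l)+[x,y]),60) for l in((-70,-80),(-70,80),(0,80),(0,-80))]
capover('w12b.pkl','pics/w12.png','pics/ov7.png',1.4,0.8,15.5,0.5,crop=(120,90,530,400),k=1.9,extra=[(m,(255,0,255)),(fr,(0,255,255))])
b=cv2.resize(im[200:320,220:420,::-1],None,fx=4,fy=4,interpolation=cv2.INTER_CUBIC);cv2.imwrite('pics/w12c.png',cv2.convertScaleAbs(b,alpha=1.8,beta=10))
E
```

```text
26.525 [ 552.35374395 -273.49702078   85.24571599] 87.18791198609625 [ 0.20374306 -0.64586675 -1.93177603]
cap [ 548.8666024 -274.476216    69.6425385] 177.191982421667
```

View pics/ov7.png

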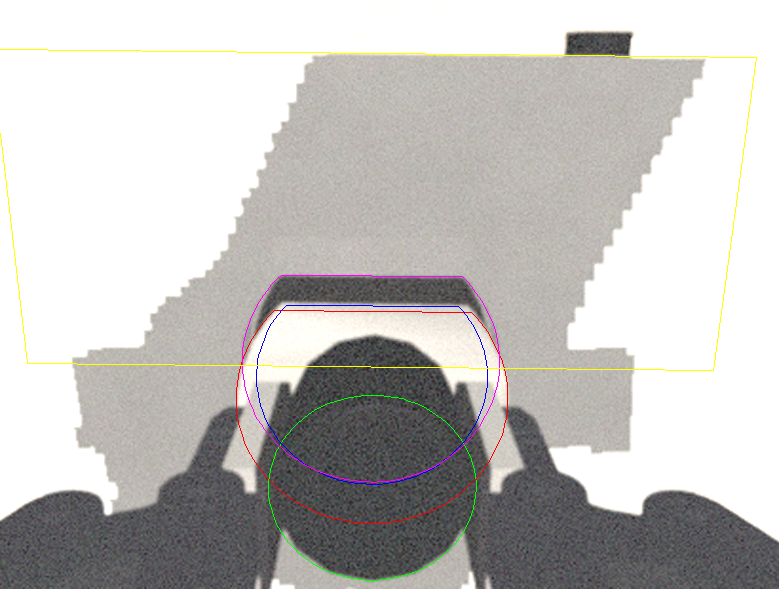

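View pics/w12c.png

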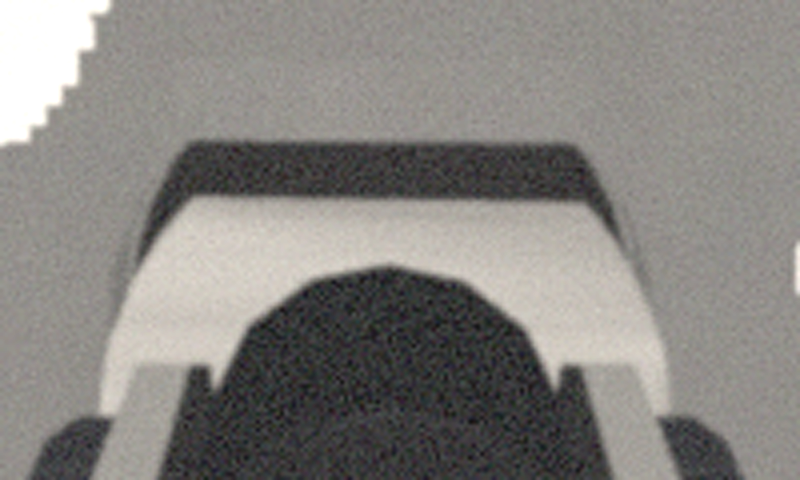

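{"fn": "arm_command", "kwargs": {"moves": [1, -0.6, -0.3, 5, 0, 1, 0, 0, 4, 0, 1, 0, 0, 3, 0, 1, 0, 0, 2, 0, 1, 0, 0, 0, 0]}}

```text
time: 27.2
position: [552.8, -273.8, 71.1]
eef_rot: [[-0.999, 0.049, -0.0], [0.049, 0.999, 0.0], [0.0, 0.0, -1.0]]
ft_force: [0.2, -0.2, -0.6]
width: 32.6
```

```bash
python3 - <<'E'
from ovc import *
s=telemetry.read_state()
im=eyes.snapshot('wrist')
print(s['time'],s['position'],yaw(s['eef_rot']),s['ft_force'],s['torque'])
b=cv2.resize(im[200:320,220:420,::-1],None,fx=4,fy=4,interpolation=cv2.INTER_CUBIC);cv2.imwrite('pics/w13c.png',cv2.convertScaleAbs(b,alpha=1.8,beta=10))
E
```

```text
27.2 [ 552.8234918  -273.7601336    71.09718794] 87.18678764969522 [ 0.22007667 -0.20947683 -0.61906941] [ 0.03463564  0.05085198 -0.0594588 ]
```

View pics/w13c.png

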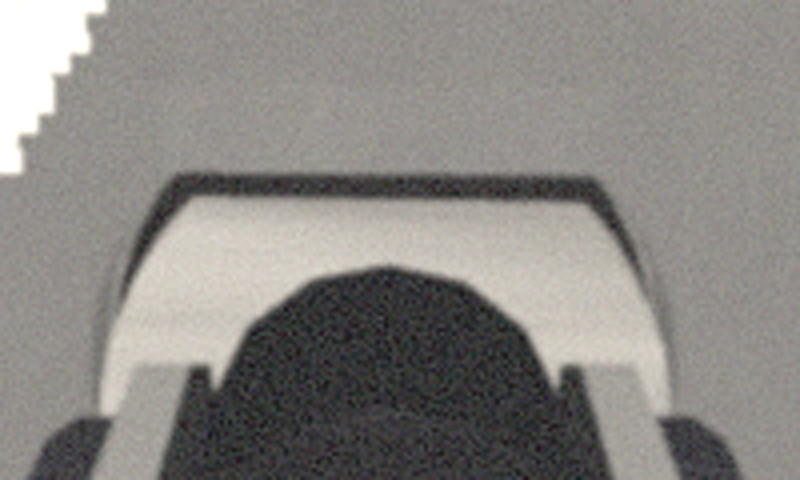

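{"fn": "arm_command", "kwargs": {"moves": [1, 0, 0, 2.5, 0, 1, 0, 0, 2.5, 0, 1, 0, 0, 2, 0, 1, 0, 0, 0.8, 0, 1, 0, 0, 0, 0, 1, 0, 0, 0, 0]}}

```text
time: 28.0
position: [553.0, -273.8, 63.9]
eef_rot: [[-0.999, 0.049, -0.0], [0.049, 0.999, 0.0], [0.0, 0.0, -1.0]]
ft_force: [-0.7, 0.5, 1.9]
width: 32.2
```

{"fn": "arm_command", "kwargs": {"moves": [1, 0, 0, 0.8, 0, 1, 0, 0, 0.8, 0, 1, 0, 0, 0, 0]}}

```text
time: 28.38
position: [552.9, -273.8, 63.8]
eef_rot: [[-0.999, 0.049, -0.0], [0.049, 0.999, 0.001], [0.0, 0.001, -1.0]]
ft_force: [-3.4, 2.4, 10.0]
width: 32.3
```

```bash
python3 - <<'E'
from ovc import *
s=telemetry.read_state()
im=eyes.snapshot('wrist')
print(s['time'],s['position'],yaw(s['eef_rot']),s['ft_force'],s['torque'])
b=cv2.resize(im[200:320,220:420,::-1],None,fx=4,fy=4,interpolation=cv2.INTER_CUBIC);cv2.imwrite('pics/w14c.png',cv2.convertScaleAbs(b,alpha=1.8,beta=10))
E
```

```text
28.375 [ 552.93487594 -273.82525015   63.81636705] 87.17986553636274 [-3.4298333   2.37025269  9.99137082] [0.53998912 0.97417032 0.01258913]
```

View pics/w14c.png

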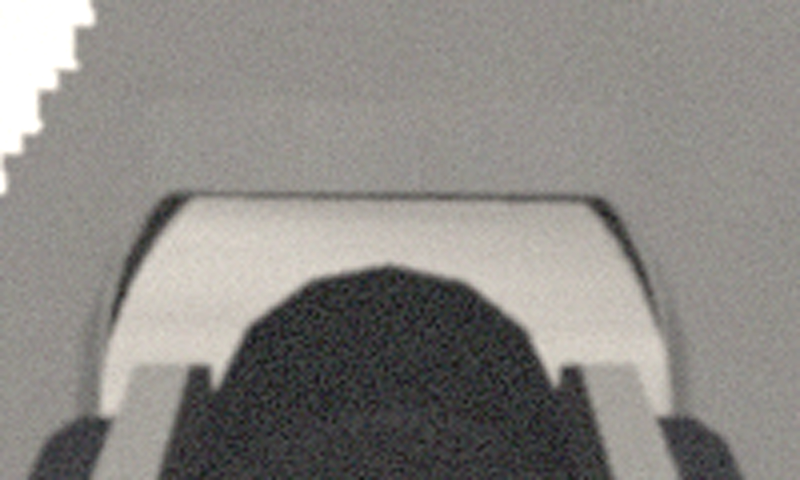

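{"fn": "arm_command", "kwargs": {"moves": [1, 0, 0, -0.8, 0, -1, 0, 0, 0, 0, -1, 0, 0, 0, 0, -1, 0, 0, 0, 0, -1, 0, 0, 0, 0, -1, 0, 0, -8, 0, -1, 0, 0, -20, 0, -1, 0, 0, -30, 0, -1, 0, 0, -40, 0, -1, 0, 0, 0, 0]}}

```text
time: 29.68
position: [556.7, -275.8, 167.1]
eef_rot: [[-0.999, 0.049, 0.011], [0.049, 0.999, -0.004], [-0.011, -0.004, -1.0]]
ft_force: [-0.5, -0.2, 0.1]
width: 85.5
```

```bash
python3 - <<'E'
from ovc import *
s=telemetry.read_state();c=eyes.get_calibration('wrist')
im=eyes.snapshot('wrist');cv2.imwrite('pics/w15.png',im[:,:,::-1])
print(s['time'],s['position'],s['ft_force'],s['width'])
u,v=w2p(c,[549,-275,60]).astype(int);print(u,v);x0=max(0,u-90);y0=max(0,v-90)
cv2.imwrite('pics/w15c.png',cv2.convertScaleAbs(cv2.resize(im[y0:y0+170,x0:x0+190,::-1],None,fx=4,fy=3.5,interpolation=cv2.INTER_CUBIC) if 0 else cv2.resize(im[y0:y0+150,x0:x0+190,::-1],None,fx=4,fy=4,interpolation=cv2.INTER_CUBIC),alpha=1.8,beta=10))
E
```

```text
29.675 [ 556.66302415 -275.82473345  167.1269337 ] [-0.54186272 -0.18301103  0.06120749] 85.51228430168416
319 226
```

View pics/w15.png

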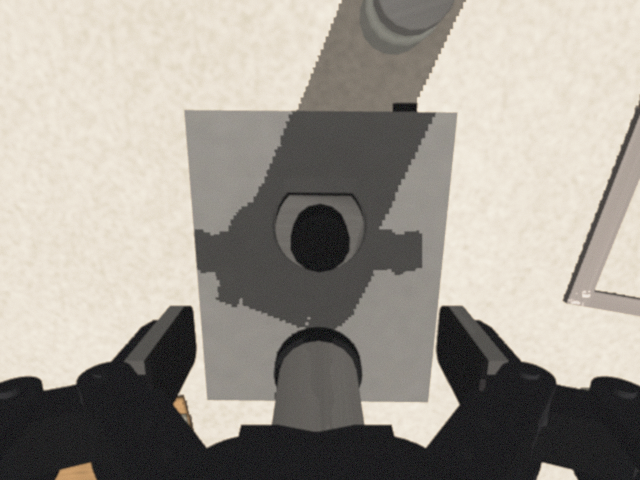

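View pics/w15c.png

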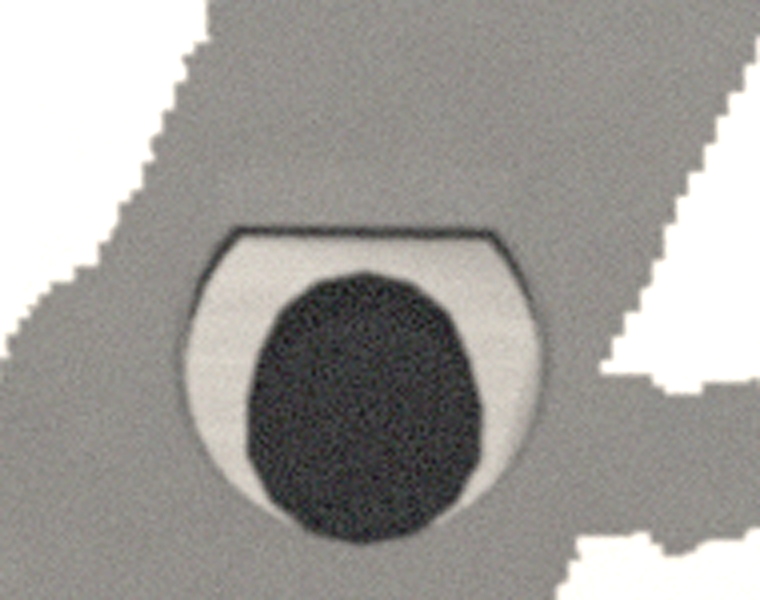

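{"fn": "arm_command", "kwargs": {"moves": [-1, 20, 0, -10, 0, -1, 30, 0, -10, 0, -1, 30, 0, -10, 0, -1, 20, 0, 0, 0, -1, 0, 0, 0, 0, -1, 0, 0, 0, 0, -1, 0, 0, 0, 0]}}

```text
time: 30.6
position: [454.1, -268.6, 190.6]
eef_rot: [[-0.999, 0.048, 0.0], [0.048, 0.999, -0.0], [-0.0, -0.0, -1.0]]
ft_force: [-0.1, -0.4, -0.2]
width: 85.7
```

```bash
python3 - <<'E'
from ovc import *
im=eyes.snapshot('top');cv2.imwrite('pics/t15.png',cv2.convertScaleAbs(im[:,:,::-1],alpha=1.5))
im=eyes.snapshot('scene');cv2.imwrite('pics/s15.png',cv2.convertScaleAbs(cv2.resize(im[70:350,170:470,::-1],None,fx=2.1,fy=2.1),alpha=1.6))
s=telemetry.read_state();print(s['time'],s['position'],np.abs(s['qvel']).max(),s['ft_force'])
E
```

```text
30.7 [ 453.87279393 -268.75583758  190.55527913] 0.004784608142074385 [ 0.11556079 -0.13282613  0.90353234]
```

View pics/t15.png

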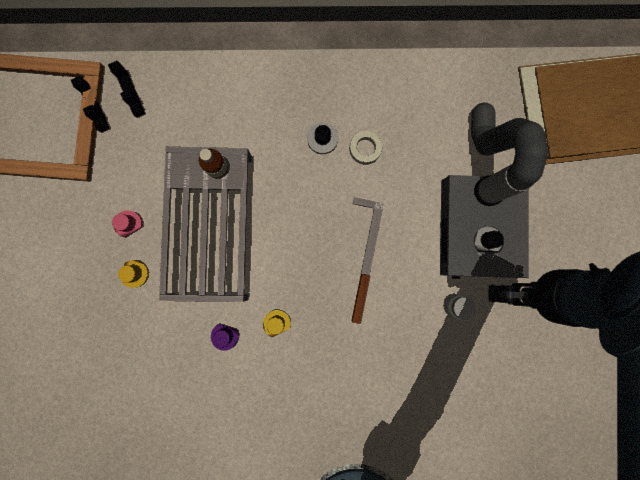

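View pics/s15.png

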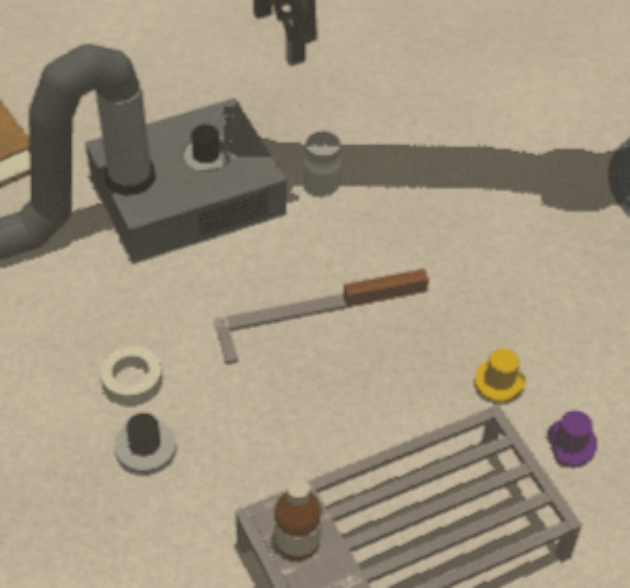

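Cap seated at (490, 240) in the top view, probe flat at its old place, and the bystanders and look-alikes unmoved. I'm handing the job in.

```bash
python3 -c "
from rig import job; print(job.close_job())"
```

```text
the job is handed in; nothing more can be done
None
```

The filter cap is seated in the extractor mouth and the job is handed in at about 31 s of the 72 s allowed. I dragged the cap out from under the rack with the hooked probe and laid the probe flat again where it had been. I then picked the cap up by its hub, turned its flat to match the mouth and let go.

**Cap:** the last close view shows its flat parallel to the mouth's flat with an even gap all round, flange level with the top and hub up. At the bottom the arm felt about 10 N, and by tool height the underside was at about 48 mm, the bottom of the mouth.

**Everything else:** in the last top and scene pictures the bottle, jar, spare cap, tape roll and coloured look-alikes stand where they started. The gripper is open, clear of everything and feels no force.

**Disagreements:** the scene camera put things about 8 mm further in y than the top and wrist cameras, so I did not use it for positions. The wrist calibration and the arm's reported tool position also differed by 1–2 mm depending on how the tool was turned. For the final fit I therefore measured cap and mouth in the same wrist picture. No check failed.

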